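Open the fuse box and hold the spare relay ready over its socket

TASK

Lever open the fuse box's snapped-shut hinged cover by its front lip with the flat pry tool, not with the fingers, until it falls right back, and lay the tool down again on the open bench. Then pick up the spare relay from the bench, carry it blades down over the bench clutter and the box's wall without hitting anything, and stop with it square over the one empty relay socket, either way round, its blade tips just above the socket - about a centimetre or a little less - and touching nothing, so that I can check the blades against the slots before it is plugged in. Finish like that, still holding the relay steady: do not plug it in or let go of it, and leave the other things on the bench where they are.

Things in the scene. Friction and masses are not known exactly. Their poses are not given: they have to be found in the camera images.
- fusebox: black car fuse box fixed on the bench, 130 (x) by 180 (y) mm, walls 62 mm high, 3 mm thick, deck inside 33 mm above the bench. Origin: centre of its underside; front is -x. Inside: low fuses along the middle (tops 44 mm up), three small relays along the far side (tops 58 mm), and two relay bays 20 mm to -x and 44 mm to either side in y: one full, one empty
- cover (a joint): angle of the box's black cover, hinged along y at the far side: 0 closed, grows as it opens upward, stop at 2.4 rad. 110 g. Snapped shut by a small sprung catch in the middle of the front wall: about 3 N up at the lip pops it free; then it falls shut while short of upright and falls open to its stop once past it (about 1.7 rad). Closed, its top is 78 mm above the bench; 16 mm deep
- cover_hinge (a point): point on the cover's hinge axis, midway along it: 68 mm to +x of the box's centre and 60 mm above the bench; axes as the box's
- cover_lip (a point): middle of the underside of the cover's front lip (60 wide in y, 14 deep in x, 4 mm thick). Closed: 58 mm above the bench, 75 mm to -x of the box's centre; the cover's front wall is 7 mm and the box's wall 10 mm to its +x. Below it a ledge 60 mm wide sticks out 12 mm from the box, top 46 mm up: the blade goes into the 12 mm slot between. 143 mm from the hinge axis
- prytool_grip (a point): flat pry tool, 165 mm long, 120 g, lying on the bench: black handle 90 mm long, 22 mm square, then a straight steel blade 75 mm long, 18 wide, 2.5 thick, flat side level. This point: in the handle, half-way up (11 mm), near the balance point; +x runs towards the blade. The handle reaches 68 mm to -x and 21 mm to +x of it
- prytool_tip (a point): tip of the pry tool's blade, in the middle of its thickness, 96.5 mm ahead (+x) of the grip point and at the same height
- relay_mid (a point): the spare relay, standing on the bench on its five blades: grey body 52 (x) by 28 (y) by 32 mm high, blades 11 mm long below it, 43 mm in all, 65 g. This point: its centre, half-way up, 21.5 mm above the blade tips. The blade pattern is the same after a half turn
- socket_top (a point): centre of the upper face of the empty relay socket, 39 mm above the bench: a black block 60 mm (x) by 36 mm (y) with five slots, in one of the two bays of the fuse box; axes as the box's, its long side along x as the relay's must be
- socket: the same empty socket block, 6 mm high; origin at the centre of its underside
- twin: the relay already plugged into the other bay, same size as the spare one, its top 71 mm above the bench; origin at the centre of its socket's underside on the deck
- socket_rail: bystander: aluminium rail 130 mm long, 22 mm wide with five upright steel sockets, 40 mm high in all, lying on the bench to the robot's left in front of the box; origin at the centre of its underside, x along it
- bolt_tray: bystander: small steel tray of bolts, 110 by 50 by 30 mm, to the robot's right in front of the box; origin at the centre of its underside, x along it
- cleaner_can: bystander: upright spray can, 52 mm diameter, 170 mm high, on the right beyond the work; origin at the centre of its underside
- wrench: bystander: steel combination wrench 155 mm long, 8 mm high, lying on the left beyond the work; origin at the middle of its underside, x along it
Things that resemble listed ones, but are neither listed nor needed, are in the scene too. What is shaped like the part that bears prytool_grip but green is not meant.

How it is judged:
On the way, in this order (a step that is already met when the one before it is completed fails the run):
1. the pry tool, under the lip, lifts the cover (value of joint cover above 0.15 rad and contact force between prytool and cover above 0.1 N), for 0.05 s.
2. the cover lies right back (value of joint cover above 2.2 rad), for 0.2 s.
3. the pry tool lies on the bench again, let go (height (world z) of prytool_grip below 0.02 m and contact force between the fingers and prytool below 0.05 N and linear speed of prytool below 0.03 m/s), for 0.2 s.
At the end, for the whole second after the job is handed in: Cover right back (over 2.2 rad); relay held, still, upright within 0.12 rad, within 5 mm of the empty socket's centre, square within 0.14 rad either way round, blade tips 2 to 15 mm above the socket, touching only the fingers; pry tool lying free on the bench, handle centre under 20 mm up (value of joint cover above 2.2 rad and horizontal distance between relay_mid and socket_top below 0.005 m and z of relay_mid in the frame of socket_top between 0.0235 and 0.0365 m and angle between the x axis of relay_mid and the x axis of socket_top, either way round below 0.14 rad and angle between relay_mid's own z axis and vertical below 0.12 rad and linear speed of each of relay, prytool below 0.02 m/s and contact force between the fingers and relay above 0.5 N and contact force between relay and fusebox below 0.05 N and contact force between relay and socket below 0.05 N and contact force between relay and twin below 0.05 N and height (world z) of prytool_grip below 0.02 m and contact force between the arm and prytool below 0.05 N and contact force between the arm and fusebox below 0.5 N); the arm keeps its last pose, push and grip.
It fails at once if the cover is lifted by the hand instead of the tool (value of joint cover below 0.5 rad and contact force between any of the fingers, the arm and cover above 0.5 N).
It fails at once if the relay strikes the box, its socket, the fitted relay or a bystander (contact force between relay and fusebox above 1 N or contact force between relay and socket above 1 N or contact force between relay and twin above 1 N or contact force between relay and socket_rail above 1 N or contact force between relay and bolt_tray above 1 N or contact force between relay and cleaner_can above 1 N or contact force between relay and wrench above 1 N).
It fails at once if a bystander on the bench is disturbed (distance of any of socket_rail, bolt_tray, cleaner_can, wrench from where it was at the start of the episode above 0.015 m).
It also fails if it takes over 67 s, if anything falls off the work surface, if the arm or the gripper's body presses on something with over 40 N, if the wrist force passes 120 N, or if a joint passes its speed limit or range.

ROBOT

A 7-joint arm with a two-finger parallel gripper is mounted at the origin on the work surface. World frame = base frame: x ahead of the robot, y to its left, z up, the work surface at z = 0. Lengths are in m, angles in rad, forces in N, time in s.
With the tool pointing down it reaches from about 0.425 to 0.875 m from the base axis. Payload 4.7 kg.
Tool frame: the origin (TCP) lies at the very end of the fingers, on their centre line; the grasp point (between the pads) lies 19 mm behind it; z points along the fingers, y is the line along which they close (so a half turn about z gives the same grasp; the last joint's range is limited). The gripper opens to 87 mm and grips with 3 to 60 N. Pads are 19 mm wide; open, the fingers measure 117 mm over their backs; the gripper's body (75 mm by 190 mm) begins 51 mm behind the grasp point.
Start: joints at [-1.266, 0.321, -0.07, 1.45, 0.023, 1.371, -0.057], TCP at [0.186, 0.623, 0.223] pointing down, gripper open.
Joint ranges: [-2.86, 2.86], [-0.3, 2.09], [-1.38, 1.24], [0.06, 2.45], [-1.56, 4.7], [0.09, 2.05], [-2.69, 2.69]. Speed limits (rad/s): [2.57, 2.57, 3.14, 3.14, 3.14, 3.14, 3.14].

INTERFACE

Orientations are given as a rotation vector (axis times angle).
In Python, from bench import ctrl, vision gives the robot as it stands.
- The arm moves only by the tool jog_arm, never from a script. Its argument "increments" is a list of rows, each an object of numbers: "tx", "ty", "tz": the shift along the tool's x, y, z in mm; "wx", "wy", "wz": the turn, a rotation vector about the tool's x, y, z in rad; "gripper": the opening, from 0 (shut) to 1 (fully open). In form: [{"tx": .., "ty": .., "tz": .., "wx": .., "wy": .., "wz": .., "gripper": ..}, ...]. A call has exactly 5 rows; each row is the pose to reach, as a shift and turn from the pose commanded when the call began, along the tool's axes at that moment; what a row does not reach only later rows make up. A row lasts 1/12 s, in which the tool goes at most 41.7 mm and 7.16 degrees, less where a joint would pass 70% of its speed; a pose out of reach is approached as far as the arm can. A call with a gripper value outside its range is refused whole. The fingers move at their own pace and stop on an object; "grip_force" is the grip in N (left out, the last holds). Time passes only in rows, so rows that repeat a pose let the fingers close, or fill a call up. It gives the time, the measured TCP pose, the force, the opening and the grip force at its end, in the units of the state.
- ctrl.get_state(): the state, without advancing time (a new reading comes with each control period).
- vision.get_image(name): name is "scene" or "side" or "wrist"; returns a dict with "color" (420x560x3 uint8, blue, green, red), "fx", "fy", "cx", "cy" (pixels), "extrinsics" (4x4, takes a point from world to camera coordinates). Camera axes: x right, y down, z forward; pixel columns grow to the right and rows downward; lengths in m; the calibration is good to about 2 mm. A picture is of the moment at which its call begins. There is no depth.
- ctrl.close_job(): hands the job in; it is judged then, once.
Trained networks look in the newest picture that a camera, given by its name, has taken for a name from the list of things; names that differ only in an ending like _2 or _b are one class to them, and where a whole thing is asked for, a point or a joint stands for the part that bears it (a point fixed in the world has none). Each returns a list of dicts, best first, with "conf" (0 to 1); they miss things now and then, are a little off and sometimes report something else, mostly with a low value. They report only what shows in the picture. A call takes as long as a camera call. They do not tell look-alikes from the thing itself.
- vision.spot_in(camera, thing): "bbox" ([left, top, right, bottom] in pixels, round what is visible of it).
The state is a dict: "time": time; "joint_positions": joint angles; "qd": joint speeds; "joint_torque": joint torques, N m; "position": TCP position; "tool_rot": TCP orientation; "ft_force": force on the tool from outside, world axes, zero at the start; "torque": the same for the moment, N m; "grip_width": opening from 0.0 (shut) to 1.0 (fully open); "grip_force": force on a finger pad.
Only numpy, scipy, OpenCV 4.12 (cv2) and the standard library are available. Lean on these libraries where they do the work, as an engineer would, in place of code of your own. Each camera call takes 0.05 s, during which the arm holds its last target. There are 200 camera calls.

## Working session

There is one attempt and no reset: what is moved stays moved. The work goes in short steps, Python scripts to look and compute and a tool call to move; the robot and the scene stay as the last step left them, time stands still between calls to the robot, and variables do not carry over. Pictures are saved under pics/ and viewed, at most 10 in all, crops included, and the job is handed in when it is done.

Besides the shell and the picture viewer there is one more tool, called as name(argument=value, ...) on one line, values as JSON. jog_arm: Moves the arm, as the interface text tells. Its arguments: {"type":"object","properties":{"increments":{"type":"array"},"grip_force":{"type":"number"}},"required":["increments"]}

```bash
mkdir -p pics; ls
cat > h.py <<'E'
import numpy as np, cv2
from bench import ctrl, vision
from scipy.spatial.transform import Rotation as R
def ray(im,u,v):
    E=np.array(im["extrinsics"]); Rm=E[:3,:3]; t=E[:3,3]
    c=-Rm.T@t; d=Rm.T@np.array([(u-im["cx"])/im["fx"],(v-im["cy"])/im["fy"],1.0]); return c,d
def atz(im,u,v,z):
    c,d=ray(im,u,v); return c+d*(z-c[2])/d[2]
def proj(im,p):
    E=np.array(im["extrinsics"]); q=(E[:3,:3]@np.array(p).T).T+E[:3,3]
    q=np.atleast_2d(q); return np.c_[q[:,0]/q[:,2]*im["fx"]+im["cx"],q[:,1]/q[:,2]*im["fy"]+im["cy"]]
def toolmove(p):  # world target -> tool-axes shift in mm
    s=ctrl.get_state(); r=R.from_rotvec(s["tool_rot"]); return r.inv().apply(np.array(p)-s["position"])*1000
E
python3 - <<'E'
from h import *
s=ctrl.get_state(); print(s["position"],s["tool_rot"],R.from_rotvec(s["tool_rot"]).as_matrix().round(3).tolist(),s["grip_width"],s["time"])
names=["fusebox","cover","prytool_grip","relay_mid","socket_rail","bolt_tray","cleaner_can","wrench"]
for c in ["scene","side"]:
    im=vision.get_image(c); cv2.imwrite(f"pics/{c}0.png",im["color"]); 
    np.save(f"{c}0.npy",im,allow_pickle=True)
    print(c,im["fx"],np.linalg.inv(im["extrinsics"])[:3,3].round(3))
    for n in names: print(n,[(np.round(d["bbox"]).astype(int).tolist(),round(d["conf"],2)) for d in vision.spot_in(c,n)])
E
```

```text
pics
[0.18626326 0.62215845 0.22143239] [-4.55209857e-01 -3.10821677e+00  3.05627942e-03] [[-0.958, 0.287, -0.0], [0.287, 0.958, -0.002], [-0.0, -0.002, -1.0]] 0.9978241858921781 0.0
scene 425.7267253490008 [ 1.359 -0.291  0.767]
fusebox [([208, 230, 299, 309], 0.74)]
cover [([208, 228, 301, 291], 0.8)]
prytool_grip [([412, 212, 450, 237], 0.91), ([256, 173, 302, 181], 0.87), ([317, 202, 342, 237], 0.81), ([334, 194, 398, 211], 0.75)]
relay_mid [([280, 203, 305, 235], 0.66), ([126, 250, 145, 274], 0.6)]
socket_rail [([283, 204, 305, 233], 0.87)]
bolt_tray [([169, 230, 196, 264], 0.63), ([343, 245, 399, 262], 0.22)]
cleaner_can [([112, 277, 157, 346], 0.56)]
wrench [([344, 245, 400, 262], 0.68)]
side 427.20928387944446 [ 0.195 -0.589  0.928]
fusebox [([310, 191, 390, 272], 0.77), ([236, 176, 292, 193], 0.67)]
cover [([304, 192, 391, 262], 0.98)]
prytool_grip [([163, 197, 192, 245], 0.84), ([222, 138, 243, 173], 0.79), ([253, 108, 284, 136], 0.65), ([240, 176, 289, 190], 0.64), ([297, 144, 316, 177], 0.61)]
relay_mid [([331, 330, 356, 353], 0.68)]
socket_rail [([237, 191, 281, 222], 0.94)]
bolt_tray [([286, 286, 336, 324], 0.61)]
cleaner_can [([427, 268, 467, 327], 0.89)]
wrench [([297, 145, 317, 173], 0.73), ([236, 175, 288, 192], 0.26)]
```

Run:
```python
from h import *
for c,(a,b,w,h) in {"scene":(90,150,380,220),"side":(140,90,340,270)}.items():
    im=cv2.imread(f"pics/{c}0.png"); k=800/w if h*800/w<=600 else 600/h
    cv2.imwrite(f"pics/{c}0c.png",cv2.resize(im[b:b+h,a:a+w],None,fx=k,fy=k,interpolation=cv2.INTER_CUBIC)); print(c,k)
```

```text
scene 2.1052631578947367
side 2.2222222222222223
```

View pics/scene0c.png

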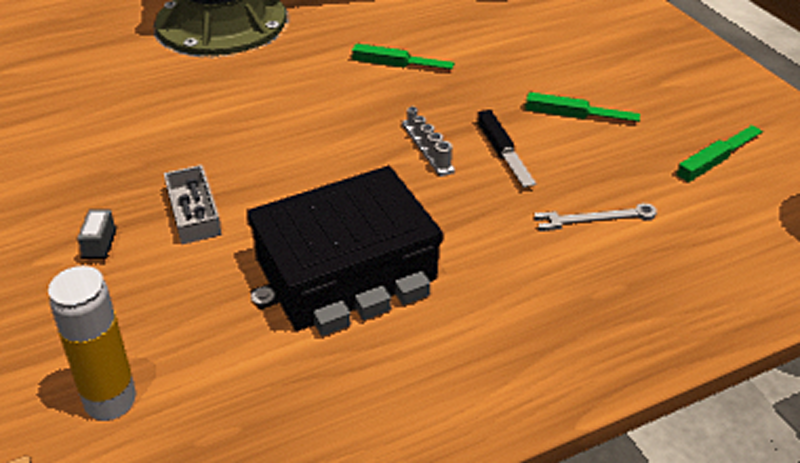

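View pics/side0c.png

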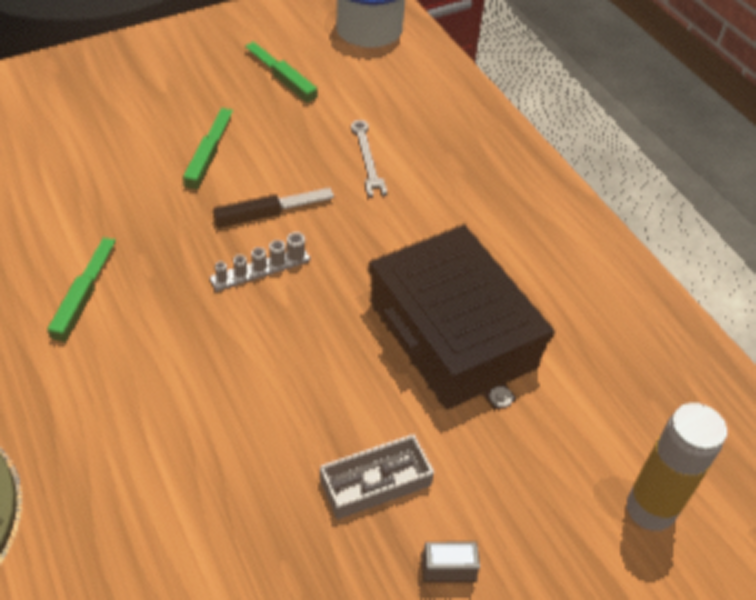

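The side view shows the black-handled pry tool: handle (215,215)–(280,205) and tip (332,193) in the crop. There are three green look-alikes at crop (208,147), (82,288) and (282,70). The cover top is around (460,300), with the lip facing the lower left. The relay is at (452,560) with no rival of its kind. The bolt tray is at (376,478), the rail at (260,262), the wrench at (369,158) and the can at (678,465).

The prytool candidates in full side pixels are black (249,183) and green (233,156), (177,220), (267,125). I choose the black one.

```bash
cat > fit.py <<'E'
from h import *
from scipy.optimize import minimize
ims={c:np.load(f"{c}0.npy",allow_pickle=True).item() for c in ["scene","side"]}
def boxpts(x0,x1,y0,y1,z0,z1): return np.array([[x,y,z] for x in(x0,x1) for y in(y0,y1) for z in(z0,z1)])
def render(im,parts,p):
    m=np.zeros((420*4,560*4),np.uint8); c,s=np.cos(p[2]),np.sin(p[2])
    for q in parts:
        w=np.c_[q[:,0]*c-q[:,1]*s+p[0],q[:,0]*s+q[:,1]*c+p[1],q[:,2]]
        h=cv2.convexHull(((proj(im,w)+.5)*4).astype(np.float32)); cv2.fillConvexPoly(m,h.astype(np.int32),255)
    return cv2.resize(m,(560,420),interpolation=cv2.INTER_AREA)/255.
def fit(parts,masks,p0,ims=ims,step=(.008,.008,.08)):
    def cost(p):
        r=0
        for c in masks:
            a=render(ims[c],parts,p); b=masks[c]; r+=1-np.minimum(a,b).sum()/np.maximum(a,b).sum()
        return r
    sx=np.array([p0]+[np.array(p0)+np.eye(3)[i]*step[i] for i in range(3)])
    o=minimize(cost,p0,method="Nelder-Mead",options=dict(initial_simplex=sx,xatol=1e-4,fatol=1e-5)); return o.x,o.fun
def region(m,b):
    o=np.zeros(m.shape); l,t,r,bt=b; o[t:bt,l:r]=m[t:bt,l:r]; return o
E
python3 - <<'E'
from fit import *
im=ims
s=im["side"]; sc=im["scene"]
for n,(u,v),z in [("coverTopC",(347,222),.078),("handleEnd",(237,186),.011),("tip",(289,177),.011),("relay",(344,341),.0215),("rail",(257,208),.02),("tray",(309,305),.02),("can",(434,325),0),("wrench",(306,161),.004)]:
    print(n,atz(s,u,v,z).round(3))
for n,(u,v),z in [("coverTopC",(254,255),.078),("relay",(136,262),.0215),("tip",(341,238),.011)]: print("scene",n,atz(sc,u,v,z).round(3))
dark={c:(im[c]["color"].max(2)<55).astype(float) for c in im}
box=[boxpts(-.068,.068,-.093,.093,.062,.078),boxpts(-.065,.065,-.09,.09,.0,.062)]
for c,b in (("side",(295,180,400,280)),("scene",(195,220,310,315))):
    print(c,fit(box,{c:region(dark[c],b)},[.6,.0,0.]))
h=[boxpts(-.068,.021,-.011,.011,0,.022)]
for c,b in (("side",(230,168,275,200)),("scene",(312,195,345,240))):
    m=region(dark[c],b); print(c,m.sum(),"col",atz(im[c],*np.argwhere(m)[:,::-1].mean(0),.014))
E
```

```text
coverTopC [ 0.644 -0.03   0.078]
handleEnd [0.453 0.272 0.011]
tip [0.611 0.241 0.011]
relay [ 0.493 -0.285  0.021]
rail [0.471 0.159 0.02 ]
tray [ 0.464 -0.173  0.02 ]
can [ 0.711 -0.332  0.   ]
wrench [0.694 0.29  0.004]
scene coverTopC [ 0.646 -0.027  0.078]
scene relay [ 0.488 -0.288  0.021]
scene tip [0.612 0.243 0.011]
side (array([ 0.65336382, -0.02583686, -0.58341719]), np.float64(0.9527561685774104))
scene (array([ 0.64616241, -0.03021197,  0.01073058]), np.float64(0.1385195142580955))
side 0.0 col [nan nan nan]
scene 215.0 col [0.49018433 0.26683195 0.014     ]<stdin>:13: RuntimeWarning: Mean of empty slice.
  ret = um.true_divide(
```

Run:
```python
from fit import *
im=ims
col=im["side"]["color"].max(2); print("side px",col[222,347],col[184,250],col[250,320],"wood",col[100,250],col[300,250])
box=[boxpts(-.068,.068,-.093,.093,.062,.078),boxpts(-.065,.065,-.09,.09,.0,.062),boxpts(-.082,-.068,-.03,.03,.058,.062)]
h=[boxpts(-.068,.021,-.011,.011,0,.022)]
for t in (75,90):
  d={"side":(col<t).astype(float),"scene":(im["scene"]["color"].max(2)<50).astype(float)}
  m={"side":region(d["side"],(295,180,400,280)),"scene":region(d["scene"],(195,220,310,315))}
  for k in (["side"],["scene"],["side","scene"]): print(t,k,fit(box,{c:m[c] for c in k},[.645,-.03,-.05]))
  m={"side":region(d["side"],(230,168,275,200)),"scene":region(d["scene"],(312,195,345,240))}
  for k in (["side"],["scene"],["side","scene"]): print(t,k,fit(h,{c:m[c] for c in k},[.515,.26,-.2]))
b=im["side"]["color"].astype(int)
# relay: unsaturated
for c,bb in (("side",(325,322,362,360)),("scene",(120,243,150,280))):
  hsv=cv2.cvtColor(im[c]["color"],cv2.COLOR_BGR2HSV); m=region((hsv[...,1]<90).astype(float),bb)
  r=[boxpts(-.026,.026,-.014,.014,.011,.043)]
  for y in(-.2,.1,1.5): print(c,m.sum(),fit(r,{c:m},[.49,-.285,y]))
```

```text
side px 62 75 113 wood 215 206
75 ['side'] (array([ 0.64084081, -0.02987497,  0.00410946]), np.float64(0.07522164443795176))
75 ['scene'] (array([ 0.64645797, -0.02934786,  0.02446706]), np.float64(0.13708379360514722))
75 ['side', 'scene'] (array([ 0.64292224, -0.02959047,  0.02506732]), np.float64(0.22137499156042195))
75 ['side'] (array([ 0.51514171,  0.25853621, -0.15429337]), np.float64(0.5455377741970924))
75 ['scene'] (array([ 0.51708413,  0.25471652, -0.14435905]), np.float64(0.33083528717941335))
75 ['side', 'scene'] (array([ 0.51741273,  0.25544167, -0.14389787]), np.float64(0.8851049435386968))
90 ['side'] (array([ 0.64047953, -0.0296954 ,  0.02416265]), np.float64(0.05158885272242231))
90 ['scene'] (array([ 0.64645797, -0.02934786,  0.02446706]), np.float64(0.13708379360514722))
90 ['side', 'scene'] (array([ 0.64127944, -0.02932033,  0.01873566]), np.float64(0.1938273882320526))
90 ['side'] (array([ 0.51632356,  0.2531466 , -0.20022119]), np.float64(0.2512925579993973))
90 ['scene'] (array([ 0.51708413,  0.25471652, -0.14435905]), np.float64(0.33083528717941335))
90 ['side', 'scene'] (array([ 0.51621683,  0.2536096 , -0.17106673]), np.float64(0.5895681065295919))
side 360.0 (array([ 0.4873711 , -0.28682665, -0.52158488]), np.float64(0.21564603162386586))
side 360.0 (array([ 0.48777453, -0.28545828, -0.46544622]), np.float64(0.2215031634805088))
side 360.0 (array([ 0.48752426, -0.28622675,  2.6461679 ]), np.float64(0.22300280501343184))
scene 347.0 (array([ 0.48934207, -0.28785852, -0.33494656]), np.float64(0.2541070218110769))
scene 347.0 (array([ 0.48977079, -0.28775746, -0.37014529]), np.float64(0.24930979837142309))
scene 347.0 (array([ 0.48774691, -0.2892037 ,  1.60339506]), np.float64(0.4464273705447209))
```

jog_arm(increments=[{"tx": -34, "ty": -20.8}, {"tx": -68, "ty": -41.6}, {"tx": -102, "ty": -62.4}, {"tx": -136, "ty": -83}, {"tx": -170, "ty": -104}], grip_force=60)

```text
validation failed for argument at $.in...
```

jog_arm(increments=[{"tx": -34, "ty": -20.8}, {"tx": -68, "ty": -41.6}, {"tx": -102, "ty": -62.4}, {"tx": -136, "ty": -83}, {"tx": -170, "ty": -104}])

```text
validation failed for argument at $.in...
```

jog_arm(increments=[{"tx": -34, "ty": -20.8}, {"tx": -68, "ty": -41.6, "wz": -0.06}, {"tx": -83, "ty": -49, "wz": -0.13}, {"tx": -83, "ty": -49, "wz": -0.13}, {"tx": -83, "ty": -49, "wz": -0.13}])

```text
validation failed for argument at $.in...
```

Run:
```python
from h import *
s=ctrl.get_state(); print(s["position"],s["time"],R.from_rotvec(s["tool_rot"]).as_matrix().round(3).tolist(),s["ft_force"])
im=vision.get_image("wrist"); cv2.imwrite("pics/w1.png",im["color"]); np.save("w1.npy",im,allow_pickle=True)
print(np.linalg.inv(im["extrinsics"])[:3,3],im["fx"])
for n in ["prytool_grip","socket_rail","cover"]: print(n,[(np.round(d["bbox"]).astype(int).tolist(),round(d["conf"],2)) for d in vision.spot_in("wrist",n)])
```

```text
[0.18637436 0.62272852 0.22259893] 0.9 [[-0.958, 0.287, 0.0], [0.287, 0.958, 0.0], [-0.0, 0.0, -1.0]] [-0.38197745 -0.16328556 -0.54294431]
[0.11432909 0.64440166 0.38450214] 310.0925868240418
prytool_grip []
socket_rail []
cover []
```

View pics/w1.png

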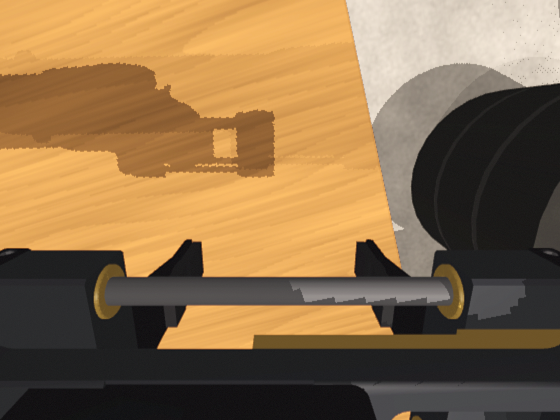

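The wrist picture shows only bench, floor and the fingertips at (190,265) and (370,265): the moves were refused because rows need all keys.

jog_arm(increments=[{"tx": -34, "ty": -20.8, "tz": 0, "wx": 0, "wy": 0, "wz": 0, "gripper": 1}, {"tx": -68, "ty": -41.6, "tz": 0, "wx": 0, "wy": 0, "wz": 0, "gripper": 1}, {"tx": -102, "ty": -62.4, "tz": 0, "wx": 0, "wy": 0, "wz": 0, "gripper": 1}, {"tx": -136, "ty": -83, "tz": 0, "wx": 0, "wy": 0, "wz": 0, "gripper": 1}, {"tx": -170, "ty": -104, "tz": 0, "wx": 0, "wy": 0, "wz": 0, "gripper": 1}], grip_force=60)

```text
time: 1.52
position: [0.3205, 0.4729, 0.2228]
tool_rot: [0.455, 3.108, 0.001]
ft_force: [0.8, -0.1, 0.6]
grip_width: 0.999
grip_force: 0.0
```

jog_arm(increments=[{"tx": -34, "ty": -20.8, "tz": 0, "wx": 0, "wy": 0, "wz": 0, "gripper": 1}, {"tx": -68, "ty": -41.6, "tz": 0, "wx": 0, "wy": 0, "wz": 0, "gripper": 1}, {"tx": -102, "ty": -62.4, "tz": 0, "wx": 0, "wy": 0, "wz": 0, "gripper": 1}, {"tx": -136, "ty": -83, "tz": 0, "wx": 0, "wy": 0, "wz": 0, "gripper": 1}, {"tx": -170, "ty": -104, "tz": 0, "wx": 0, "wy": 0, "wz": 0, "gripper": 1}])

```text
time: 1.93
position: [0.4535, 0.3244, 0.223]
tool_rot: [0.455, 3.108, 0.001]
ft_force: [1.0, 0.0, -0.5]
grip_width: 1.001
grip_force: 0.0
```

jog_arm(increments=[{"tx": -34, "ty": -20.8, "tz": 0, "wx": 0, "wy": 0, "wz": 0, "gripper": 1}, {"tx": -68, "ty": -41.6, "tz": 0, "wx": 0, "wy": 0, "wz": -0.06, "gripper": 1}, {"tx": -93, "ty": -49, "tz": 0, "wx": 0, "wy": 0, "wz": -0.13, "gripper": 1}, {"tx": -123, "ty": -49, "tz": 0, "wx": 0, "wy": 0, "wz": -0.13, "gripper": 1}, {"tx": -143, "ty": -49, "tz": 0, "wx": 0, "wy": 0, "wz": -0.13, "gripper": 1}])

```text
time: 2.35
position: [0.578, 0.2354, 0.2229]
tool_rot: [0.257, 3.129, -0.0]
ft_force: [-0.5, -0.9, 0.4]
grip_width: 1.003
grip_force: 0.0
```

Run:
```python
from h import *
s=ctrl.get_state(); print(s["position"],s["time"],R.from_rotvec(s["tool_rot"]).as_matrix().round(3).tolist(),s["ft_force"])
im=vision.get_image("wrist"); cv2.imwrite("pics/w2.png",im["color"]); np.save("w2.npy",im,allow_pickle=True)
print(np.linalg.inv(im["extrinsics"])[:3,3],im["fx"])
for n in ["prytool_grip","socket_rail","cover"]: print(n,[(np.round(d["bbox"]).astype(int).tolist(),round(d["conf"],2)) for d in vision.spot_in("wrist",n)])
```

```text
[0.57795941 0.23536144 0.22293061] 2.35 [[-0.987, 0.163, 0.002], [0.163, 0.987, -0.0], [-0.002, -0.0, -1.0]] [-0.47528524 -0.91692494  0.3587799 ]
[0.5034344  0.24767748 0.38469986] 310.0925868240418
prytool_grip [([276, 62, 301, 210], 0.71), ([349, 32, 480, 128], 0.66)]
socket_rail [([180, 38, 223, 158], 0.77)]
cover [([2, 209, 144, 277], 0.98)]
```

View pics/w2.png

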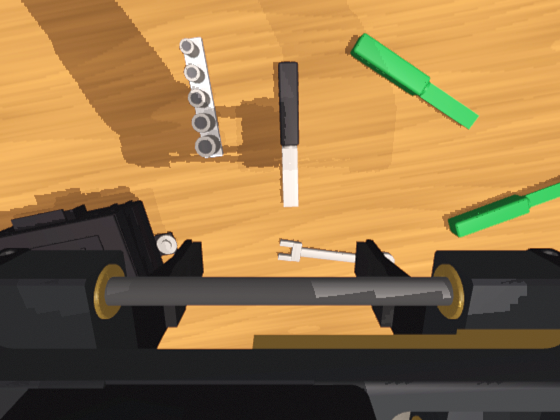

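The wrist picture shows the black tool: handle end (288,62), junction (288,146), tip (290,207). The rail is at (200,98), the wrench at (330,252), the green tools are to the right, and the box corner is at lower left.

Run:
```python
from h import *
im=np.load("w2.npy",allow_pickle=True).item()
a,b,t=[atz(im,u,v,z) for u,v,z in ((288,62,.022),(288.5,146,.022),(291,207,.012))]
print(a,b,t,np.linalg.norm(a-b)[()],np.linalg.norm((a-t)[:2]))
yaw=np.arctan2(*(t-a)[1::-1]); print("yaw",yaw); d=np.array([np.cos(yaw),np.sin(yaw),0])
g=(t-96.5e-3*d); g[2]=.011; print("grip",g,"alt",a+.068*d)
s=ctrl.get_state(); tgt=g+.006*d; tgt[2]=.003
print(toolmove(tgt), "tool y angle",np.arctan2(*R.from_rotvec(s["tool_rot"]).as_matrix()[1::-1,1]))
print("rail", [atz(im,u,v,.02)[:2] for u,v in ((190,45),(208,148))])
```

```text
[0.44936143 0.26681908 0.022     ] [0.53705894 0.25365262 0.022     ] [0.61278693 0.24529124 0.012     ] 0.08868037410087541 0.16483732131746004
yaw -0.13097467468834917
grip [0.51711345 0.25789419 0.011     ] alt [0.51677902 0.25793825 0.022     ]
[ 54.44488566  10.60874505 219.22991513] tool y angle 1.4092406538151958
rail [array([0.41568141, 0.16672564]), array([0.52424536, 0.16117258])]
```

jog_arm(increments=[{"tx": 54.4, "ty": 10.6, "tz": 10, "wx": 0, "wy": 0, "wz": -0.027, "gripper": 1}, {"tx": 54.4, "ty": 10.6, "tz": 40, "wx": 0, "wy": 0, "wz": -0.027, "gripper": 0.7}, {"tx": 54.4, "ty": 10.6, "tz": 80, "wx": 0, "wy": 0, "wz": -0.027, "gripper": 0.7}, {"tx": 54.4, "ty": 10.6, "tz": 120, "wx": 0, "wy": 0, "wz": -0.027, "gripper": 0.7}, {"tx": 54.4, "ty": 10.6, "tz": 160, "wx": 0, "wy": 0, "wz": -0.027, "gripper": 0.7}])

```text
time: 2.97
position: [0.5218, 0.2592, 0.0621]
tool_rot: [0.205, 3.134, 0.004]
ft_force: [-0.0, 0.4, 0.8]
grip_width: 0.78
grip_force: 0.0
```

jog_arm(increments=[{"tx": 0, "ty": 0, "tz": 30, "wx": 0, "wy": 0, "wz": 0, "gripper": 0.7}, {"tx": 0, "ty": 0, "tz": 48, "wx": 0, "wy": 0, "wz": 0, "gripper": 0.7}, {"tx": 0, "ty": 0, "tz": 58, "wx": 0, "wy": 0, "wz": 0, "gripper": 0.7}, {"tx": 0, "ty": 0, "tz": 58.5, "wx": 0, "wy": 0, "wz": 0, "gripper": 0.7}, {"tx": 0, "ty": 0, "tz": 58.5, "wx": 0, "wy": 0, "wz": 0, "gripper": 0.5}])

```text
time: 3.38
position: [0.5232, 0.2581, 0.0047]
tool_rot: [0.208, 3.134, 0.001]
ft_force: [0.6, -0.4, 0.0]
grip_width: 0.673
grip_force: 0.0
```

jog_arm(increments=[{"tx": 0, "ty": 0, "tz": 0, "wx": 0, "wy": 0, "wz": 0, "gripper": 0.2}, {"tx": 0, "ty": 0, "tz": 0, "wx": 0, "wy": 0, "wz": 0, "gripper": 0}, {"tx": 0, "ty": 0, "tz": 0, "wx": 0, "wy": 0, "wz": 0, "gripper": 0}, {"tx": 0, "ty": 0, "tz": 0, "wx": 0, "wy": 0, "wz": 0, "gripper": 0}, {"tx": 0, "ty": 0, "tz": 0, "wx": 0, "wy": 0, "wz": 0, "gripper": 0}], grip_force=60)

```text
time: 3.8
position: [0.5238, 0.2574, 0.0048]
tool_rot: [0.21, 3.134, 0.001]
ft_force: [0.2, 0.2, -0.3]
grip_width: 0.33
grip_force: 0.0
```

jog_arm(increments=[{"tx": 0, "ty": 0, "tz": 0, "wx": 0, "wy": 0, "wz": 0, "gripper": 0}, {"tx": 0, "ty": 0, "tz": 0, "wx": 0, "wy": 0, "wz": 0, "gripper": 0}, {"tx": 0, "ty": 0, "tz": 0, "wx": 0, "wy": 0, "wz": 0, "gripper": 0}, {"tx": 0, "ty": 0, "tz": 0, "wx": 0, "wy": 0, "wz": 0, "gripper": 0}, {"tx": 0, "ty": 0, "tz": 0, "wx": 0, "wy": 0, "wz": 0, "gripper": 0}], grip_force=60)

```text
time: 4.22
position: [0.5236, 0.2573, 0.0044]
tool_rot: [0.21, 3.134, 0.0]
ft_force: [-0.8, -1.3, 4.1]
grip_width: 0.244
grip_force: 60.0
```

jog_arm(increments=[{"tx": 0, "ty": 0, "tz": -20, "wx": 0, "wy": 0, "wz": 0, "gripper": 0}, {"tx": 0, "ty": 0, "tz": -50, "wx": 0, "wy": 0, "wz": 0, "gripper": 0}, {"tx": 0, "ty": 0, "tz": -90, "wx": 0, "wy": 0, "wz": 0, "gripper": 0}, {"tx": 0, "ty": 0, "tz": -120, "wx": 0, "wy": 0, "wz": 0, "gripper": 0}, {"tx": 0, "ty": 0, "tz": -120, "wx": 0, "wy": 0, "wz": 0, "gripper": 0}])

```text
time: 4.63
position: [0.5273, 0.2592, 0.1308]
tool_rot: [0.21, 3.125, 0.011]
ft_force: [-0.4, 0.9, 0.1]
grip_width: 0.249
grip_force: 60.0
```

```bash
cat > tipfit.py <<'E'
from h import *
s=ctrl.get_state(); r=R.from_rotvec(s["tool_rot"]); print(s["position"],s["grip_width"],s["grip_force"],s["time"])
for c in ("side","scene"):
    im=vision.get_image(c); np.save(f"{c}1.npy",im,allow_pickle=True)
    f=lambda x,z: proj(im,r.apply([-x,0,0])+s["position"]+[0,0,z])[0]
    P=np.array([f(.0905-.006+.006,.0062),f(.015,.0062)]); print(c,"pred tip,junction",P)
    a=P.min(0).astype(int)-25; b=P.max(0).astype(int)+25
    cv2.imwrite(f"pics/{c}_t.png",cv2.resize(im["color"][a[1]:b[1],a[0]:b[0]],None,fx=4,fy=4,interpolation=cv2.INTER_CUBIC)); print("origin",a)
A,B=cv2.imread("pics/side_t.png"),cv2.imread("pics/scene_t.png")
h=max(A.shape[0],B.shape[0]); pad=lambda x:cv2.copyMakeBorder(x,0,h-x.shape[0],0,0,cv2.BORDER_CONSTANT)
o=np.hstack([pad(A),pad(B)]); print(A.shape,B.shape,o.shape); cv2.imwrite("pics/tip1.png",o)
E
python3 tipfit.py
```

```text
[0.52733604 0.25917329 0.13084976] 0.24854772190090732 59.99550819396973 4.6333
side pred tip,junction [[290.92014961 143.00768653]
 [265.255967   148.40934994]]
origin [240 118]
scene pred tip,junction [[347.69918504 200.771147  ]
 [336.06273636 185.70477941]]
origin [311 160]
(220, 300, 3) (260, 244, 3) (260, 544, 3)
```

View pics/tip1.png

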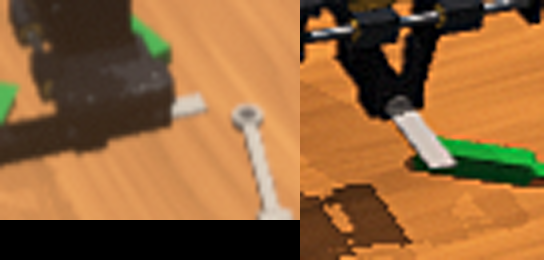

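Run:
```python
from h import *
s=ctrl.get_state(); print(s["position"],s["time"],R.from_rotvec(s["tool_rot"]).as_matrix().round(3).tolist())
# box edges: gradient-based check of cover top corners in undistorted side/scene
from fit import *
for p in ([.6405,-.0297,.02],[.6465,-.0293,.02],[.643,-.0295,.02]):
    print(p,{c:render(ims[c],[boxpts(-.068,.068,-.093,.093,.078,.078)],p).sum().round() for c in ims})
for c in ims:
    print(c); 
    for xy in ((-.068,-.093),(-.068,.093),(.068,.093),(.068,-.093)):
        q=np.array(xy)@np.array([[np.cos(.02),np.sin(.02)],[-np.sin(.02),np.cos(.02)]])+[.643,-.0295]; print(proj(ims[c],[*q,.078]).round(1))
I=ims["scene"]["color"][215:315,195:315]; J=ims["side"]["color"][180:280,290:400]
f=lambda x:cv2.convertScaleAbs(cv2.resize(x[:100,:110],None,fx=3.6,fy=3.6,interpolation=cv2.INTER_CUBIC),alpha=1.8,beta=20)
cv2.imwrite("pics/box.png",np.hstack([f(I),f(J)]))
```

```text
[0.52403107 0.25763191 0.12505522] 4.7333 [[-0.991, 0.133, 0.002], [0.133, 0.991, 0.002], [-0.002, 0.002, -1.0]]
[0.6405, -0.0297, 0.02] {'scene': np.float64(3007.0), 'side': np.float64(3018.0)}
[0.6465, -0.0293, 0.02] {'scene': np.float64(3050.0), 'side': np.float64(2994.0)}
[0.643, -0.0295, 0.02] {'scene': np.float64(3026.0), 'side': np.float64(3006.0)}
scene
[[206.4 248.6]]
[[275.3 227.9]]
[[300.1 260.4]]
[[225.7 285.5]]
side
[[342.7 258.7]]
[[305.9 206.4]]
[[349.7 190.1]]
[[389.6 238.9]]
```

View pics/box.png

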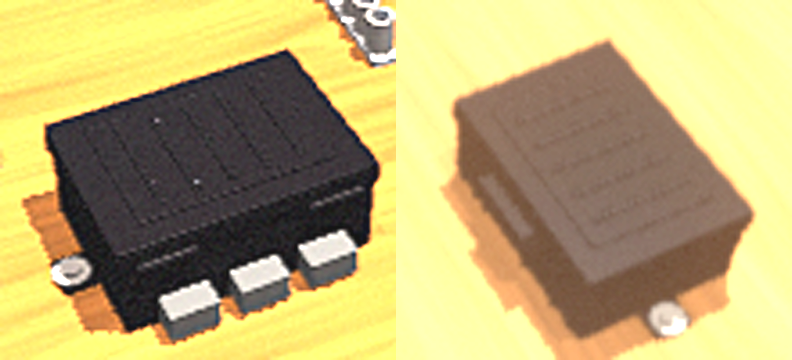

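The tool sits in the hand as predicted: tip at side (292,144) and scene (348,201), within 1 px of prediction. The box crop shows clean cover-top corners. Next I fit the box pose from these corners.

Run:
```python
from fit import *
from scipy.optimize import least_squares
C=dict(scene=[(208.1,250.3),(275.6,229.4),(299.7,262.2),(227.8,286.1)],side=[(343.9,258.6),(306.1,208.6),(348.9,191.7),(388.6,239.2)])
def res(p,cs,hx=None,hy=None):
    a,b=(p[3],p[4]) if len(p)>3 else (.068,.093)
    q=np.array([(-a,-b),(-a,b),(a,b),(a,-b)]); c,s=np.cos(p[2]),np.sin(p[2])
    w=np.c_[q[:,0]*c-q[:,1]*s+p[0],q[:,0]*s+q[:,1]*c+p[1],np.full(4,.078)]
    return np.concatenate([(proj(ims[k],w)-np.array(C[k])-0).ravel() for k in cs])
for cs in (["scene"],["side"],["scene","side"]):
  for p0 in ([.643,-.03,0.],[.643,-.03,0.,.068,.093]):
    o=least_squares(res,p0,args=(cs,)); print(cs,o.x.round(4),np.abs(o.fun).max().round(2))
```

```text
['scene'] [ 0.6479 -0.029   0.0251] 1.59
['scene'] [ 0.6486 -0.0295  0.0211  0.0667  0.0901] 0.35
['side'] [ 0.6412 -0.0319  0.0381] 1.26
['side'] [ 0.6409 -0.0325  0.0404  0.0662  0.0904] 0.42
['scene', 'side'] [ 0.6444 -0.0295  0.0316] 2.04
['scene', 'side'] [ 0.6446 -0.0298  0.0314  0.0667  0.0907] 1.77
```

jog_arm(increments=[{"tx": 20, "ty": -30, "tz": 0, "wx": 0, "wy": 0, "wz": 0, "gripper": 0}, {"tx": 25, "ty": -65, "tz": 0, "wx": 0, "wy": 0, "wz": 0, "gripper": 0}, {"tx": 30, "ty": -102, "tz": 0, "wx": 0, "wy": 0, "wz": 0, "gripper": 0}, {"tx": 35, "ty": -140, "tz": 0, "wx": 0, "wy": 0, "wz": 0, "gripper": 0}, {"tx": 40, "ty": -178, "tz": 0, "wx": 0, "wy": 0, "wz": 0, "gripper": 0}])

```text
time: 5.15
position: [0.4576, 0.0844, 0.1217]
tool_rot: [-0.208, -3.131, 0.003]
ft_force: [1.4, 0.1, -0.7]
grip_width: 0.246
grip_force: 60.0
```

jog_arm(increments=[{"tx": 0, "ty": -38, "tz": 0, "wx": 0, "wy": 0, "wz": -0.04, "gripper": 0}, {"tx": 0, "ty": -75, "tz": 0, "wx": 0, "wy": 0, "wz": -0.08, "gripper": 0}, {"tx": 0, "ty": -105, "tz": 0, "wx": 0, "wy": 0, "wz": -0.12, "gripper": 0}, {"tx": 0, "ty": -123.5, "tz": 0, "wx": 0, "wy": 0, "wz": -0.163, "gripper": 0}, {"tx": 0, "ty": -123.5, "tz": 0, "wx": 0, "wy": 0, "wz": -0.163, "gripper": 0}])

```text
time: 5.57
position: [0.4412, -0.0409, 0.1221]
tool_rot: [0.038, -3.138, 0.002]
ft_force: [0.6, -0.4, -1.1]
grip_width: 0.244
grip_force: 60.0
```

Run:
```python
from h import *
s=ctrl.get_state(); print(s["position"],s["time"],R.from_rotvec(s["tool_rot"]).as_matrix().round(3).tolist(),s["ft_force"])
print(toolmove([.444,-.036,.0455]))
```

```text
[ 0.44121933 -0.0409202   0.12214584] 5.5667 [[-1.0, -0.024, -0.004], [-0.024, 1.0, -0.002], [0.004, -0.001, -1.0]] [ 0.58113545 -0.38115398 -1.13651132]
[-3.18406121  4.96600053 76.62718989]
```

jog_arm(increments=[{"tx": 0, "ty": 0, "tz": 25, "wx": 0, "wy": 0, "wz": -0.003, "gripper": 0}, {"tx": 0, "ty": 0, "tz": 55, "wx": 0, "wy": 0, "wz": -0.003, "gripper": 0}, {"tx": 0, "ty": 0, "tz": 77, "wx": 0, "wy": 0, "wz": -0.003, "gripper": 0}, {"tx": 0, "ty": 0, "tz": 77, "wx": 0, "wy": 0, "wz": -0.003, "gripper": 0}, {"tx": 0, "ty": 0, "tz": 77, "wx": 0, "wy": 0, "wz": -0.003, "gripper": 0}])

```text
time: 5.98
position: [0.4414, -0.0359, 0.0453]
tool_rot: [0.051, -3.136, 0.001]
ft_force: [0.0, -0.4, -0.8]
grip_width: 0.249
grip_force: 60.0
```

Run:
```python
from h import *
for c in ("scene","side"):
    im=vision.get_image(c); s=ctrl.get_state()
    r=R.from_rotvec(s["tool_rot"]); t=r.apply([-.0905,0,-.0064])+s["position"]
    p=proj(im,t)[0]; print(c,"tip",t.round(4),p.round(1)); a=(p-[40,40]).astype(int)
    cr=cv2.resize(im["color"][a[1]:a[1]+80,a[0]:a[0]+80],None,fx=5,fy=5,interpolation=cv2.INTER_CUBIC)
    q=(p-a+.5)*5; cr=cv2.convertScaleAbs(cr,alpha=1.6,beta=15); cv2.circle(cr,tuple(q.astype(int)),3,(0,0,255),1)
    cv2.imwrite(f"pics/_{c}.png",cr)
print(s["position"],s["time"],R.from_rotvec(s["tool_rot"]).as_matrix().round(3).tolist(),s["ft_force"])
cv2.imwrite("pics/appr.png",np.hstack([cv2.imread("pics/_scene.png"),cv2.imread("pics/_side.png")]))
```

```text
scene tip [ 0.5336 -0.033   0.053 ] [236.  236.2]
side tip [ 0.5346 -0.033   0.0541] [309.1 242.9]
[ 0.44414623 -0.03594163  0.04765699] 6.0833 [[-0.999, -0.033, 0.001], [-0.033, 0.999, -0.0], [-0.001, -0.0, -1.0]] [ 0.28373361 -0.47767482  0.35713688]
```

View pics/appr.png

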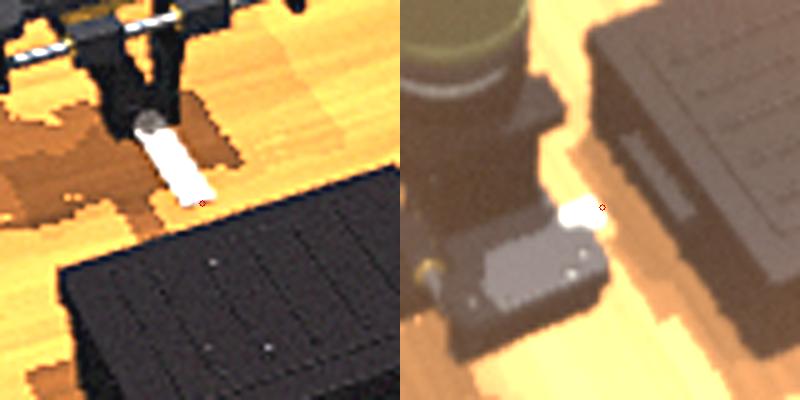

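jog_arm(increments=[{"tx": -10, "ty": 0, "tz": 0, "wx": 0, "wy": 0, "wz": 0, "gripper": 0}, {"tx": -20, "ty": 0, "tz": 0, "wx": 0, "wy": 0, "wz": 0, "gripper": 0}, {"tx": -30, "ty": 0, "tz": 0, "wx": 0, "wy": 0, "wz": 0, "gripper": 0}, {"tx": -36, "ty": 0, "tz": 0, "wx": 0, "wy": 0, "wz": 0, "gripper": 0}, {"tx": -36, "ty": 0, "tz": 0, "wx": 0, "wy": 0, "wz": 0, "gripper": 0}])

```text
time: 6.5
position: [0.4819, -0.035, 0.0476]
tool_rot: [-0.051, 3.139, -0.001]
ft_force: [-0.4, -0.7, -0.7]
grip_width: 0.249
grip_force: 60.0
```

jog_arm(increments=[{"tx": -1, "ty": 0, "tz": 0, "wx": 0, "wy": 0, "wz": 0, "gripper": 0}, {"tx": -2, "ty": 0, "tz": 0, "wx": 0, "wy": 0, "wz": 0, "gripper": 0}, {"tx": -3, "ty": 0, "tz": 0, "wx": 0, "wy": 0, "wz": 0, "gripper": 0}, {"tx": -4, "ty": 0, "tz": 0, "wx": 0, "wy": 0, "wz": 0, "gripper": 0}, {"tx": -4, "ty": 0, "tz": 0, "wx": 0, "wy": 0, "wz": 0, "gripper": 0}])

```text
time: 6.92
position: [0.4836, -0.0349, 0.0471]
tool_rot: [-0.051, 3.141, 0.0]
ft_force: [0.5, 0.7, -2.0]
grip_width: 0.246
grip_force: 60.0
```

```bash
cat > st.py <<'E'
from h import *
vision.get_image("scene"); s=ctrl.get_state(); r=R.from_rotvec(s["tool_rot"])
print("tcp",s["position"].round(4) if hasattr(s["position"],"round") else s["position"],"tip",(r.apply([-.0905,0,-.0064])+s["position"]).round(4),"t",s["time"],"f",np.round(s["ft_force"],1),"m",np.round(s["torque"],2),"w",round(s["grip_width"],3),np.round(s["tool_rot"],3))
E
python3 st.py
python3 - <<'E'
from h import *
im=np.load("side0.npy",allow_pickle=True).item()
# lip corners from the zoomed crop, origin (269,202), scale 5
for u,v in ((628,135),(655,200),(680,222),(693,210),(642,132)): print(atz(im,269+(u-400)/5,202+v/5,.062).round(4))
E
```

```text
tcp [ 0.4835 -0.035   0.0471] tip [ 0.5739 -0.032   0.0535] t 6.9667 f [-0.6  0.2 -0.7] m [0.05 0.   0.02] w 0.249 [-0.051  3.141  0.   ]
[ 0.565  -0.0044  0.062 ]
[ 0.5578 -0.047   0.062 ]
[ 0.5627 -0.0643  0.062 ]
[ 0.5722 -0.0605  0.062 ]
[ 0.5725 -0.0056  0.062 ]
```

jog_arm(increments=[{"tx": -1, "ty": 0, "tz": 0, "wx": 0, "wy": 0, "wz": 0, "gripper": 0}, {"tx": -2, "ty": 0, "tz": 0, "wx": 0, "wy": 0, "wz": 0, "gripper": 0}, {"tx": -3, "ty": 0, "tz": 0, "wx": 0, "wy": 0, "wz": 0, "gripper": 0}, {"tx": -4, "ty": 0, "tz": 0, "wx": 0, "wy": 0, "wz": 0, "gripper": 0}, {"tx": -4, "ty": 0, "tz": 0, "wx": 0, "wy": 0, "wz": 0, "gripper": 0}])

```text
time: 7.38
position: [0.4878, -0.0348, 0.0471]
tool_rot: [-0.051, 3.141, -0.0]
ft_force: [-0.5, -0.5, -1.4]
grip_width: 0.244
grip_force: 60.0
```

```bash
python3 st.py
```

```text
tcp [ 0.4877 -0.0348  0.0471] tip [ 0.5781 -0.0319  0.0535] t 7.4333 f [-0.  -0.3 -0.8] m [ 0.03 -0.02 -0.05] w 0.247 [-0.051  3.141 -0.   ]
```

jog_arm(increments=[{"tx": 0, "ty": 0, "tz": -3, "wx": 0, "wy": 0, "wz": 0, "gripper": 0}, {"tx": 0, "ty": 0, "tz": -6, "wx": 0, "wy": 0, "wz": 0, "gripper": 0}, {"tx": 0, "ty": 0, "tz": -9, "wx": 0, "wy": 0, "wz": 0, "gripper": 0}, {"tx": 0, "ty": 0, "tz": -12, "wx": 0, "wy": 0, "wz": 0, "gripper": 0}, {"tx": 0, "ty": 0, "tz": -14, "wx": 0, "wy": 0, "wz": 0, "gripper": 0}])

```text
time: 7.85
position: [0.4876, -0.0348, 0.0616]
tool_rot: [-0.051, 3.141, 0.0]
ft_force: [-0.3, -0.2, -1.9]
grip_width: 0.247
grip_force: 60.0
```

```bash
python3 st.py
python3 - <<'E'
from h import *
a=[]
for c in ("scene","side"):
    im=vision.get_image(c)["color"]; o=(185,190) if c=="scene" else (270,170)
    a.append(cv2.convertScaleAbs(cv2.resize(im[o[1]:o[1]+130,o[0]:o[0]+130],None,fx=3,fy=3,interpolation=cv2.INTER_CUBIC),alpha=1.6,beta=15))
cv2.imwrite("pics/lift1.png",np.hstack(a))
E
```

```text
tcp [ 0.488  -0.0348  0.0619] tip [ 0.5784 -0.0319  0.0684] t 7.9 f [ 0.7 -0.7 -1.5] m [0.04 0.11 0.01] w 0.249 [-0.05  3.14  0.  ]
```

View pics/lift1.png

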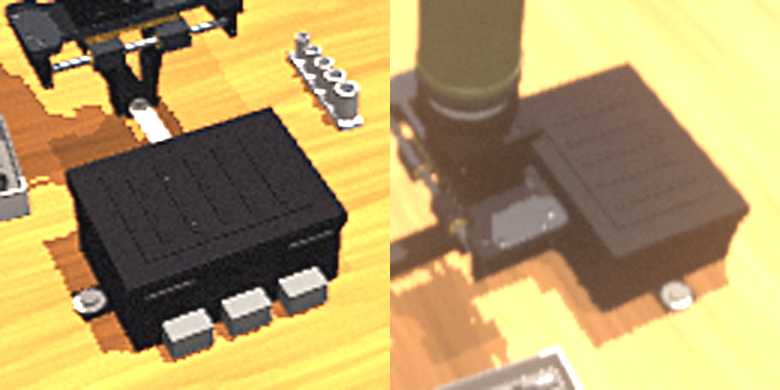

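jog_arm(increments=[{"tx": -1, "ty": 0, "tz": -9, "wx": 0, "wy": 0, "wz": 0, "gripper": 0}, {"tx": -2.3, "ty": 0, "tz": -18, "wx": 0, "wy": 0, "wz": 0, "gripper": 0}, {"tx": -6, "ty": 0, "tz": -30, "wx": 0, "wy": 0, "wz": 0, "gripper": 0}, {"tx": -9, "ty": 0, "tz": -37, "wx": 0, "wy": 0, "wz": 0, "gripper": 0}, {"tx": -12, "ty": 0, "tz": -43, "wx": 0, "wy": 0, "wz": 0, "gripper": 0}])

```text
time: 8.42
position: [0.5005, -0.0345, 0.1056]
tool_rot: [-0.051, 3.139, 0.001]
ft_force: [0.5, 0.8, -2.8]
grip_width: 0.248
grip_force: 60.0
```

```bash
python3 st.py
python3 - <<'E'
from h import *
a=[]
for c in ("scene","side"):
    im=vision.get_image(c)["color"]; o=(185,170) if c=="scene" else (270,150)
    a.append(cv2.convertScaleAbs(cv2.resize(im[o[1]:o[1]+130,o[0]:o[0]+130],None,fx=3,fy=3,interpolation=cv2.INTER_CUBIC),alpha=1.6,beta=15))
cv2.imwrite("pics/lift2.png",np.hstack(a))
E
```

```text
tcp [ 0.5017 -0.0344  0.1064] tip [ 0.5922 -0.0314  0.1132] t 8.4667 f [ 0.6  0.7 -0.4] m [-0.01 -0.05 -0.05] w 0.246 [-5.100e-02  3.137e+00  1.000e-03]
```

View pics/lift2.png

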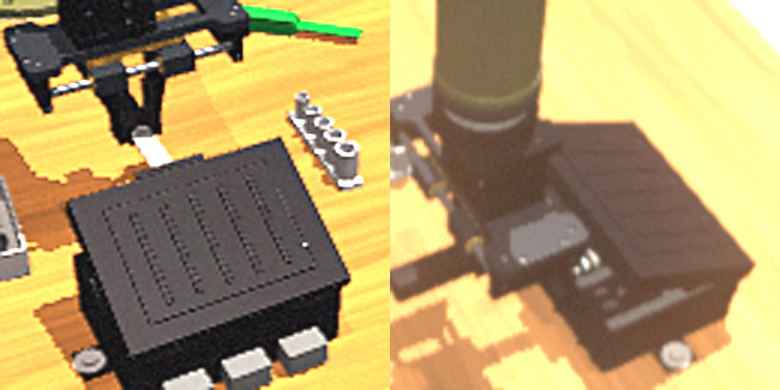

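jog_arm(increments=[{"tx": -6.6, "ty": 0, "tz": -11.4, "wx": 0, "wy": 0, "wz": 0, "gripper": 0}, {"tx": -14.3, "ty": 0, "tz": -22, "wx": 0, "wy": 0, "wz": 0, "gripper": 0}, {"tx": -22.2, "ty": 0, "tz": -32.3, "wx": 0, "wy": 0, "wz": 0, "gripper": 0}, {"tx": -31, "ty": 0, "tz": -42, "wx": 0, "wy": 0, "wz": 0, "gripper": 0}, {"tx": -40.8, "ty": 0, "tz": -50.4, "wx": 0, "wy": 0, "wz": 0, "gripper": 0}])

```text
time: 8.98
position: [0.5401, -0.0331, 0.1544]
tool_rot: [0.051, -3.14, -0.0]
ft_force: [-0.1, -0.0, -0.7]
grip_width: 0.248
grip_force: 60.0
```

```bash
python3 st.py
python3 - <<'E'
from h import *
im=vision.get_image("scene")
print([(np.round(d["bbox"]).astype(int).tolist(),round(d["conf"],2)) for d in vision.spot_in("scene","cover")])
# expected bbox of cover top for angles
h=np.array([.712,-.028,.06])
for th in (0,.3,.5,.7,.8,.9,1.0,1.2):
    P=[]
    for r in (0.0,.136):
        for y in (-.091,.091):
            P.append(h+[-r*np.cos(th)-.018*-np.sin(th)*-1,y,r*np.sin(th)+.018*np.cos(th)])
    q=proj(im,np.array(P)); print(th,q.min(0).round(),q.max(0).round())
E
```

```text
tcp [ 0.5432 -0.0329  0.1562] tip [ 0.6336 -0.03    0.1629] t 9.0333 f [ 3.2  0.7 -0.4] m [-0.   -0.25  0.02] w 0.25 [-0.051  3.137 -0.   ]
[([210, 208, 301, 291], 0.84), ([231, 196, 243, 218], 0.49)]
0 [208. 228.] [300. 285.]
0.3 [207. 216.] [299. 284.]
0.5 [207. 210.] [298. 283.]
0.7 [207. 206.] [298. 283.]
0.8 [208. 205.] [297. 283.]
0.9 [209. 205.] [297. 283.]
1.0 [210. 205.] [297. 283.]
1.2 [213. 207.] [297. 284.]
```

jog_arm(increments=[{"tx": -10.6, "ty": 0, "tz": -7.6, "wx": 0, "wy": 0, "wz": 0, "gripper": 0}, {"tx": -21.8, "ty": 0, "tz": -14, "wx": 0, "wy": 0, "wz": 0, "gripper": 0}, {"tx": -33.7, "ty": 0, "tz": -19.4, "wx": 0, "wy": 0, "wz": 0, "gripper": 0}, {"tx": -46, "ty": 0, "tz": -23.5, "wx": 0, "wy": 0, "wz": 0, "gripper": 0}, {"tx": -58.7, "ty": 0, "tz": -26, "wx": 0, "wy": 0, "wz": 0, "gripper": 0}])

```text
time: 9.55
position: [0.5983, -0.0313, 0.1797]
tool_rot: [0.05, -3.139, -0.0]
ft_force: [-0.3, -1.0, -1.5]
grip_width: 0.246
grip_force: 60.0
```

```bash
python3 st.py
python3 - <<'E'
from h import *
for c in ("scene","side"):
    im=vision.get_image(c)
    print(c,[(np.round(d["bbox"]).astype(int).tolist(),round(d["conf"],2)) for d in vision.spot_in(c,"cover")])
    h=np.array([.712,-.028,.06])
    for th in (0,.9,1.1,1.3,1.5,1.7):
        P=[h+[-r*np.cos(th)+n*np.sin(th),y,r*np.sin(th)+n*np.cos(th)] for r in (0.,.136) for y in (-.091,.091) for n in (0,.018)]
        q=proj(im,np.array(P)); print(th,q.min(0).round(),q.max(0).round())
E
```

```text
tcp [ 0.6008 -0.0309  0.18  ] tip [ 0.6913 -0.028   0.1865] t 9.6 f [ 2.9  0.1 -1. ] m [ 0.03 -0.34  0.02] w 0.248 [-5.20e-02  3.14e+00 -1.00e-03]
scene [([218, 210, 302, 293], 0.58)]
0 [208. 228.] [300. 291.]
0.9 [211. 211.] [303. 291.]
1.1 [214. 212.] [303. 293.]
1.3 [217. 214.] [303. 294.]
1.5 [221. 219.] [303. 296.]
1.7 [225. 227.] [309. 297.]
side [([366, 199, 396, 242], 0.93), ([336, 238, 361, 256], 0.3)]
0 [306. 190.] [389. 262.]
0.9 [327. 171.] [393. 243.]
1.1 [335. 165.] [393. 243.]
1.3 [344. 160.] [394. 243.]
1.5 [350. 157.] [402. 243.]
1.7 [350. 155.] [411. 243.]
```

jog_arm(increments=[{"tx": -13, "ty": 0, "tz": -1.6, "wx": 0, "wy": 0, "wz": 0, "gripper": 0}, {"tx": -26, "ty": 0, "tz": -1.8, "wx": 0, "wy": 0, "wz": 0, "gripper": 0}, {"tx": -39, "ty": 0, "tz": -0.8, "wx": 0, "wy": 0, "wz": 0, "gripper": 0}, {"tx": -51.6, "ty": 0, "tz": 1.5, "wx": 0, "wy": 0, "wz": 0, "gripper": 0}, {"tx": -64, "ty": 0, "tz": 5, "wx": 0, "wy": 0, "wz": 0, "gripper": 0}])

```text
time: 10.22
position: [0.6626, -0.0292, 0.1753]
tool_rot: [0.05, -3.141, -0.001]
ft_force: [-1.1, 0.3, -1.2]
grip_width: 0.243
grip_force: 60.0
```

jog_arm(increments=[{"tx": -12, "ty": 0, "tz": 0, "wx": 0, "wy": 0, "wz": 0, "gripper": 0}, {"tx": -24, "ty": 0, "tz": 0, "wx": 0, "wy": 0, "wz": 0, "gripper": 0}, {"tx": -24, "ty": 0, "tz": 0, "wx": 0, "wy": 0, "wz": 0, "gripper": 0}, {"tx": -24, "ty": 0, "tz": 0, "wx": 0, "wy": 0, "wz": 0, "gripper": 0}, {"tx": -24, "ty": 0, "tz": 0, "wx": 0, "wy": 0, "wz": 0, "gripper": 0}])

```text
time: 10.63
position: [0.6844, -0.0284, 0.1738]
tool_rot: [0.05, -3.136, -0.001]
ft_force: [-2.5, -1.0, -7.7]
grip_width: 0.25
grip_force: 60.0
```

```bash
python3 st.py
python3 - <<'E'
from h import *
for c in ("scene","side"):
    im=vision.get_image(c); np.save(c+"2.npy",im,allow_pickle=True)
    for n in ("cover","fusebox","socket","twin","wrench","socket_rail","prytool_grip"): print(c,n,[(np.round(d["bbox"]).astype(int).tolist(),round(d["conf"],2)) for d in vision.spot_in(c,n)])
    h=np.array([.712,-.028,.06])
    for th in (1.7,2.,2.2,2.4):
        P=[h+[-r*np.cos(th)+n*np.sin(th),y,r*np.sin(th)+n*np.cos(th)] for r in (0.,.136) for y in (-.091,.091) for n in (0,.018)]
        q=proj(im,np.array(P)); print(th,q.min(0).round(),q.max(0).round())
E
```

```text
tcp [ 0.6844 -0.0284  0.174 ] tip [ 0.7749 -0.0255  0.1799] t 10.6833 f [-3.2  0.  -7.9] m [0.04 1.33 0.04] w 0.247 [ 5.000e-02 -3.136e+00 -1.000e-03]
scene cover [([230, 238, 318, 298], 0.94)]
scene fusebox [([211, 238, 318, 308], 0.73)]
scene socket [([222, 258, 239, 275], 0.53)]
scene twin [([257, 242, 266, 259], 0.53)]
scene wrench [([346, 246, 400, 260], 0.55), ([208, 236, 318, 309], 0.22)]
scene socket_rail [([281, 205, 304, 232], 0.68)]
scene prytool_grip [([413, 212, 454, 239], 0.8), ([244, 222, 276, 250], 0.69)]
1.7 [225. 227.] [309. 297.]
2.0 [227. 241.] [317. 298.]
2.2 [227. 253.] [322. 298.]
2.4 [227. 265.] [326. 302.]
side cover [([355, 181, 422, 243], 0.73)]
side fusebox [([311, 176, 426, 272], 0.59)]
side socket [([336, 238, 358, 257], 0.53), ([330, 331, 354, 351], 0.33)]
side twin [([319, 208, 344, 230], 0.59)]
side wrench [([295, 142, 319, 178], 0.71), ([328, 331, 353, 351], 0.21)]
side socket_rail [([235, 192, 281, 222], 0.81)]
side prytool_grip [([341, 183, 370, 205], 0.8), ([162, 195, 189, 246], 0.7), ([222, 136, 241, 176], 0.6), ([254, 107, 286, 133], 0.59), ([337, 238, 362, 260], 0.23)]
1.7 [350. 155.] [411. 243.]
2.0 [350. 155.] [423. 243.]
2.2 [350. 157.] [428. 243.]
2.4 [350. 160.] [432. 244.]
```

jog_arm(increments=[{"tx": 0, "ty": 0, "tz": 5, "wx": 0, "wy": 0, "wz": 0, "gripper": 0}, {"tx": 20, "ty": 0, "tz": 8, "wx": 0, "wy": 0, "wz": 0, "gripper": 0}, {"tx": 45, "ty": 0, "tz": 8, "wx": 0, "wy": 0, "wz": 0, "gripper": 0}, {"tx": 60, "ty": 0, "tz": 8, "wx": 0, "wy": 0, "wz": 0, "gripper": 0}, {"tx": 60, "ty": 0, "tz": 8, "wx": 0, "wy": 0, "wz": 0, "gripper": 0}])

```text
time: 11.9
position: [0.6284, -0.0314, 0.1708]
tool_rot: [-0.048, 3.133, 0.001]
ft_force: [0.2, -0.8, -0.1]
grip_width: 0.249
grip_force: 60.0
```

```bash
python3 st.py
python3 - <<'E'
from h import *
s=ctrl.get_state(); r=R.from_rotvec(s["tool_rot"])
for c in ("scene","side"):
    im=vision.get_image(c); np.save(c+"3.npy",im,allow_pickle=True)
    print("tip px",proj(im,r.apply([-.0905,0,-.0064])+s["position"]))
    for n in ("cover","socket","twin","prytool_grip"): print(c,n,[(np.round(d["bbox"]).astype(int).tolist(),round(d["conf"],2)) for d in vision.spot_in(c,n)])
E
```

```text
tcp [ 0.6298 -0.0309  0.1709] tip [ 0.7202 -0.028   0.1782] t 11.95 f [ 0.4 -0.3 -0.9] m [0.06 0.05 0.03] w 0.248 [-4.900e-02  3.131e+00  1.000e-03]
tip px [[265.00113154 241.40643018]]
scene cover [([228, 264, 329, 303], 0.97), ([224, 258, 250, 278], 0.55)]
scene socket [([243, 206, 264, 244], 0.72), ([224, 260, 245, 276], 0.56)]
scene twin [([256, 242, 276, 269], 0.89)]
scene prytool_grip [([335, 195, 394, 209], 0.88), ([412, 211, 453, 239], 0.7), ([298, 179, 302, 181], 0.57), ([244, 208, 266, 243], 0.54), ([207, 236, 326, 310], 0.5), ([127, 252, 146, 273], 0.5)]
tip px [[378.36111234 185.41905988]]
side cover [([361, 161, 433, 243], 0.9), ([317, 196, 347, 214], 0.18)]
side socket [([334, 237, 359, 259], 0.78)]
side twin [([320, 208, 344, 231], 0.6)]
side prytool_grip [([159, 196, 188, 245], 0.76), ([252, 111, 283, 136], 0.62), ([318, 194, 345, 212], 0.61), ([222, 139, 244, 175], 0.55)]
```

Run:
```python
from h import *
s=ctrl.get_state(); r=R.from_rotvec(s["tool_rot"])
for c in ("scene","side"):
    im=np.load(c+"3.npy",allow_pickle=True).item()
    P=proj(im,np.array([r.apply([-x,0,-.0064-.00125])+s["position"] for x in (.0155,.0905)])); print(c,"model root,tip",P.round(1).tolist())
    hsv=cv2.cvtColor(im["color"],cv2.COLOR_BGR2HSV); m=((hsv[...,1]<60)&(hsv[...,2]>110)).astype(np.uint8)
    n,l,st,ce=cv2.connectedComponentsWithStats(m)
    for i in range(1,n):
        if st[i,4]>15 and np.abs(ce[i]-P.mean(0)).max()<35:
            v=np.argwhere(l==i)[:,::-1]; (cx,cy),wh,a=cv2.minAreaRect(v.astype(np.float32)); print(st[i].tolist(),ce[i].round(1),cv2.boxPoints(((cx,cy),wh,a)).round(1).tolist())
# socket & twin
for n,b,z in (("socket scene",(224,260,245,276),.039),("socket side",(334,237,359,259),.039),("twin scene",(256,242,276,269),.055),("twin side",(320,208,344,231),.06)):
    im=np.load(n.split()[1]+"3.npy",allow_pickle=True).item(); print(n,atz(im,(b[0]+b[2])/2,(b[1]+b[3])/2,z).round(4))
```

```text
scene model root,tip [[250.8, 222.5], [264.8, 241.8]]
[281, 207, 9, 11, 24] [285.2 212. ] [[280.8999938964844, 207.8000030517578], [283.1000061035156, 206.1999969482422], [290.3999938964844, 215.89999389648438], [288.20001220703125, 217.60000610351562]]
[247, 224, 36, 37, 311] [263.9 241.2] [[243.3000030517578, 226.89999389648438], [252.10000610351562, 219.89999389648438], [282.8999938964844, 258.29998779296875], [274.1000061035156, 265.29998779296875]]
[241, 255, 33, 19, 173] [257.  263.5] [[237.60000610351562, 262.1000061035156], [243.0, 250.6999969482422], [274.8999938964844, 265.8999938964844], [269.5, 277.29998779296875]]
side model root,tip [[351.2, 196.6], [377.1, 186.5]]
socket scene [ 0.6299 -0.0729  0.039 ]
socket side [ 0.6199 -0.0779  0.039 ]
twin scene [0.6367 0.0081 0.055 ]
twin side [0.6225 0.006  0.06  ]
```

jog_arm(increments=[{"tx": 25, "ty": 15, "tz": 0, "wx": 0, "wy": 0, "wz": 0, "gripper": 0}, {"tx": 45, "ty": 50, "tz": 0, "wx": 0, "wy": 0, "wz": 0, "gripper": 0}, {"tx": 60, "ty": 86, "tz": 0, "wx": 0, "wy": 0, "wz": 0, "gripper": 0}, {"tx": 70, "ty": 125, "tz": 0, "wx": 0, "wy": 0, "wz": 0, "gripper": 0}, {"tx": 80, "ty": 164, "tz": 0, "wx": 0, "wy": 0, "wz": 0, "gripper": 0}])

```text
time: 12.87
position: [0.541, 0.1321, 0.1677]
tool_rot: [-0.049, 3.141, 0.001]
ft_force: [0.9, 0.1, -0.4]
grip_width: 0.25
grip_force: 60.0
```

jog_arm(increments=[{"tx": 8, "ty": 38, "tz": 0, "wx": 0, "wy": 0, "wz": 0.03, "gripper": 0}, {"tx": 14, "ty": 76, "tz": 0, "wx": 0, "wy": 0, "wz": 0.07, "gripper": 0}, {"tx": 15, "ty": 105, "tz": 10, "wx": 0, "wy": 0, "wz": 0.11, "gripper": 0}, {"tx": 15, "ty": 128, "tz": 40, "wx": 0, "wy": 0, "wz": 0.163, "gripper": 0}, {"tx": 15, "ty": 128, "tz": 75, "wx": 0, "wy": 0, "wz": 0.163, "gripper": 0}])

```text
time: 13.28
position: [0.523, 0.2672, 0.094]
tool_rot: [0.195, 3.131, 0.012]
ft_force: [0.6, 1.2, -1.5]
grip_width: 0.248
grip_force: 60.0
```

```bash
python3 st.py
python3 - <<'E'
from h import *
for c in ("scene","side"):
    im=vision.get_image(c); s=ctrl.get_state(); r=R.from_rotvec(s["tool_rot"])
    print("roll/pitch",R.from_rotvec(s["tool_rot"]).as_matrix()[2].round(4))
    P=proj(im,np.array([r.apply([-x,0,-.0064-.00125])+s["position"] for x in (.0155,.0905)])); print(c,"model root,tip",P.round(1).tolist())
    up=proj(im,r.apply([-.0905,0,-.0164-.00125])+s["position"])[0]-P[1]; print("10mm up",up)
    hsv=cv2.cvtColor(im["color"],cv2.COLOR_BGR2HSV); m=((hsv[...,1]<60)&(hsv[...,2]>110)).astype(np.uint8)
    n,l,st,ce=cv2.connectedComponentsWithStats(m)
    for i in range(1,n):
        if st[i,4]>15 and np.abs(ce[i]-P.mean(0)).max()<30:
            v=np.argwhere(l==i)[:,::-1]; (cx,cy),wh,a=cv2.minAreaRect(v.astype(np.float32)); print(st[i].tolist(),ce[i].round(1),cv2.boxPoints(((cx,cy),wh,a)).round(1).tolist())
print(s["position"])
E
```

```text
tcp [0.5181 0.2608 0.0848] tip [0.6079 0.2496 0.0906] t 13.3333 f [-2.  -2.2 -7.2] m [-0.23  0.35  0.  ] w 0.248 [-0.196 -3.128  0.006]
roll/pitch [ 0.0084 -0.0072 -0.9999]
scene model root,tip [[332.8, 197.2], [344.0, 212.7]]
10mm up [ 0.38915766 -3.03002904]
[331, 200, 16, 15, 94] [339.1 206.8] [[331.0, 200.0], [335.79998779296875, 196.60000610351562], [347.0, 212.3000030517578], [342.20001220703125, 215.6999969482422]]
roll/pitch [ 0.0046 -0.0048 -1.    ]
side model root,tip [[263.9, 160.0], [288.8, 154.9]]
10mm up [ 0.06624153 -2.63149495]
[298, 145, 16, 33, 135] [305.2 161.1] [[296.29998779296875, 146.10000610351562], [303.70001220703125, 143.89999389648438], [313.29998779296875, 175.89999389648438], [305.8999938964844, 178.10000610351562]]
[280, 156, 8, 5, 28] [283.3 158.2] [[279.29998779296875, 157.1999969482422], [286.3999938964844, 155.39999389648438], [287.20001220703125, 158.89999389648438], [280.20001220703125, 160.6999969482422]]
[0.52049072 0.2572428  0.08987594]
```

jog_arm(increments=[{"tx": 0, "ty": 0, "tz": 25, "wx": 0, "wy": 0, "wz": 0, "gripper": 0}, {"tx": 0, "ty": 0, "tz": 50, "wx": 0, "wy": 0, "wz": 0, "gripper": 0}, {"tx": 0, "ty": 0, "tz": 66, "wx": 0, "wy": 0, "wz": 0, "gripper": 0}, {"tx": 0, "ty": 0, "tz": 74, "wx": 0, "wy": 0, "wz": 0, "gripper": 0}, {"tx": 0, "ty": 0, "tz": 76, "wx": 0, "wy": 0, "wz": 0, "gripper": 0}])

```text
time: 13.85
position: [0.5234, 0.2573, 0.0169]
tool_rot: [0.208, 3.134, -0.001]
ft_force: [-1.1, -0.8, -0.8]
grip_width: 0.247
grip_force: 60.0
```

```bash
python3 st.py
```

```text
tcp [0.5237 0.2578 0.0174] tip [0.6134 0.2459 0.0239] t 13.9 f [ 0.2 -0.1 -0.4] m [ 0.   -0.03 -0.02] w 0.245 [2.070e-01 3.134e+00 1.000e-03]
```

jog_arm(increments=[{"tx": 0, "ty": 0, "tz": 4, "wx": 0, "wy": 0, "wz": 0, "gripper": 0}, {"tx": 0, "ty": 0, "tz": 8, "wx": 0, "wy": 0, "wz": 0, "gripper": 0}, {"tx": 0, "ty": 0, "tz": 11, "wx": 0, "wy": 0, "wz": 0, "gripper": 0}, {"tx": 0, "ty": 0, "tz": 11, "wx": 0, "wy": 0, "wz": 0, "gripper": 0}, {"tx": 0, "ty": 0, "tz": 11, "wx": 0, "wy": 0, "wz": 0, "gripper": 0.25}])

```text
time: 14.32
position: [0.5227, 0.2585, 0.0056]
tool_rot: [0.205, 3.135, 0.0]
ft_force: [-0.7, -0.3, -1.1]
grip_width: 0.251
grip_force: 60.0
```

jog_arm(increments=[{"tx": 0, "ty": 0, "tz": 0, "wx": 0, "wy": 0, "wz": 0, "gripper": 0.35}, {"tx": 0, "ty": 0, "tz": 0, "wx": 0, "wy": 0, "wz": 0, "gripper": 0.5}, {"tx": 0, "ty": 0, "tz": 0, "wx": 0, "wy": 0, "wz": 0, "gripper": 0.6}, {"tx": 0, "ty": 0, "tz": 0, "wx": 0, "wy": 0, "wz": 0, "gripper": 0.65}, {"tx": 0, "ty": 0, "tz": 0, "wx": 0, "wy": 0, "wz": 0, "gripper": 0.65}])

```text
time: 14.73
position: [0.5228, 0.2585, 0.0057]
tool_rot: [0.205, 3.134, 0.0]
ft_force: [0.4, -0.5, -0.5]
grip_width: 0.539
grip_force: 0.0
```

jog_arm(increments=[{"tx": 0, "ty": 0, "tz": 0, "wx": 0, "wy": 0, "wz": 0, "gripper": 0.65}, {"tx": 0, "ty": 0, "tz": -20, "wx": 0, "wy": 0, "wz": 0, "gripper": 0.65}, {"tx": 0, "ty": 0, "tz": -60, "wx": 0, "wy": 0, "wz": 0, "gripper": 0.65}, {"tx": 0, "ty": 0, "tz": -100, "wx": 0, "wy": 0, "wz": 0, "gripper": 0.65}, {"tx": 0, "ty": 0, "tz": -140, "wx": 0, "wy": 0, "wz": 0, "gripper": 0.65}])

```text
time: 15.15
position: [0.5222, 0.258, 0.1468]
tool_rot: [-0.206, -3.134, 0.001]
ft_force: [0.3, 1.3, 0.4]
grip_width: 0.644
grip_force: 0.0
```

jog_arm(increments=[{"tx": 0, "ty": 0, "tz": -40, "wx": 0, "wy": 0, "wz": 0, "gripper": 1}, {"tx": 0, "ty": 0, "tz": -80, "wx": 0, "wy": 0, "wz": 0, "gripper": 1}, {"tx": -10, "ty": -30, "tz": -100, "wx": 0, "wy": 0, "wz": 0, "gripper": 1}, {"tx": -20, "ty": -68, "tz": -105, "wx": 0, "wy": 0, "wz": -0.07, "gripper": 1}, {"tx": -30, "ty": -105, "tz": -105, "wx": 0, "wy": 0, "wz": -0.135, "gripper": 1}])

```text
time: 15.57
position: [0.54, 0.1502, 0.2535]
tool_rot: [-0.016, 3.137, 0.003]
ft_force: [0.5, -0.6, 0.1]
grip_width: 0.94
grip_force: 0.0
```

```bash
python3 st.py
python3 - <<'E'
from h import *
s=ctrl.get_state(); print(R.from_rotvec(s["tool_rot"]).as_matrix().round(3).tolist())
for c in ("scene","side"):
    im=vision.get_image(c)
    print(c,[(np.round(d["bbox"]).astype(int).tolist(),round(d["conf"],2)) for d in vision.spot_in(c,"prytool_grip")])
E
```

```text
tcp [0.5412 0.1384 0.2527] tip [0.6317 0.1384 0.2594] t 15.6167 f [ 0.8 -8.1 -0.5] m [-0.6  -0.04 -0.  ] w 0.958 [-0.     3.137 -0.007]
[[-1.0, -0.0, 0.004], [-0.0, 1.0, -0.004], [-0.004, -0.004, -1.0]]
scene [([336, 194, 397, 208], 0.89), ([316, 202, 343, 237], 0.77), ([413, 211, 454, 239], 0.62), ([258, 172, 304, 181], 0.61)]
side [([224, 139, 242, 177], 0.75), ([252, 110, 271, 126], 0.44)]
```

jog_arm(increments=[{"tx": -20, "ty": -30, "tz": 0, "wx": 0, "wy": 0, "wz": 0, "gripper": 1}, {"tx": -40, "ty": -63, "tz": 0, "wx": 0, "wy": 0, "wz": 0, "gripper": 1}, {"tx": -62, "ty": -97, "tz": 0, "wx": 0, "wy": 0, "wz": 0, "gripper": 1}, {"tx": -84, "ty": -131, "tz": 0, "wx": 0, "wy": 0, "wz": 0, "gripper": 1}, {"tx": -105, "ty": -165, "tz": 0, "wx": 0, "wy": 0, "wz": 0, "gripper": 1}])

```text
time: 16.23
position: [0.6453, -0.0129, 0.2498]
tool_rot: [0.013, -3.141, -0.001]
ft_force: [0.1, 0.8, -0.4]
grip_width: 0.997
grip_force: 0.0
```

jog_arm(increments=[{"tx": -20, "ty": -30, "tz": 0, "wx": 0, "wy": 0, "wz": 0, "gripper": 1}, {"tx": -34, "ty": -47, "tz": 0, "wx": 0, "wy": 0, "wz": 0, "gripper": 1}, {"tx": -34, "ty": -47, "tz": 0, "wx": 0, "wy": 0, "wz": 0, "gripper": 1}, {"tx": -34, "ty": -47, "tz": 0, "wx": 0, "wy": 0, "wz": 0, "gripper": 1}, {"tx": -34, "ty": -47, "tz": 0, "wx": 0, "wy": 0, "wz": 0, "gripper": 1}])

```text
time: 16.65
position: [0.6785, -0.0581, 0.2496]
tool_rot: [0.011, -3.14, -0.003]
ft_force: [0.2, 0.6, -0.0]
grip_width: 0.995
grip_force: 0.0
```

```bash
python3 st.py
python3 - <<'E'
from h import *
im=vision.get_image("wrist"); cv2.imwrite("pics/w3.png",im["color"]); np.save("w3.npy",im,allow_pickle=True)
print(np.linalg.inv(im["extrinsics"])[:3,3])
for n,z in (("socket",.039),("twin",.071),("cover",.1),("bolt_tray",.02),("relay_mid",.043)):
    for d in vision.spot_in("wrist",n):
        b=d["bbox"]; print(n,np.round(b,1).tolist(),round(d["conf"],2),atz(im,(b[0]+b[2])/2,(b[1]+b[3])/2,z).round(4),"size",np.abs(atz(im,b[0],b[1],z)-atz(im,b[2],b[3],z)).round(4)[:2])
E
```

```text
tcp [ 0.6784 -0.0578  0.2499] tip [ 0.7689 -0.0571  0.2562] t 16.7 f [ 0.4 -0.5 -0.2] m [ 0.01  0.01 -0.03] w 0.997 [ 1.200e-02 -3.141e+00 -3.000e-03]
[ 0.60328365 -0.05895073  0.41191101]
socket [325.2, 110.4, 358.8, 162.2] 0.4 [0.6236 0.0164 0.039 ] size [0.0591 0.0433]
twin [324.8, 109.8, 357.7, 160.4] 0.86 [0.6206 0.009  0.071 ] size [0.0527 0.0387]
cover [0.0, 185.6, 107.2, 249.1] 0.64 [ 0.706  -0.2951  0.1   ] size [0.0698 0.0995]
cover [221.4, 209.8, 395.1, 343.7] 0.62 [ 0.774  -0.0239  0.1   ] size [0.1662 0.2011]
bolt_tray [154.1, 0.0, 208.1, 47.8] 0.74 [ 0.5028 -0.1685  0.02  ] size [0.0473 0.0568]
bolt_tray [483.5, 166.5, 560.0, 200.7] 0.49 [0.6823 0.2557 0.02  ] size [0.0441 0.1088]
relay_mid [40.7, 2.2, 97.9, 37.3] 0.95 [ 0.5057 -0.2794  0.043 ] size [0.0323 0.0543]
```

View pics/w3.png

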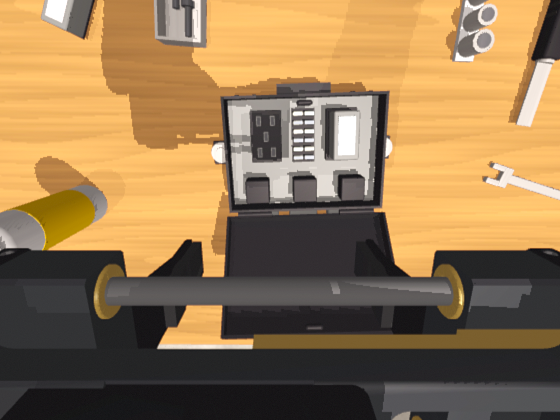

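The wrist picture shows the open box with the empty socket (dark block with slots) at (266,136) and the fitted twin at (343,135). The cover lies back at (305,275) and the spare relay is at (68,15).

Run:
```python
from fit import *
im=np.load("w3.npy",allow_pickle=True).item(); g=im["color"].max(2)
for t in (70,90,110):
    m=region((g<t).astype(float),(243,103,290,168)).astype(np.uint8)
    n,l,st,ce=cv2.connectedComponentsWithStats(m); i=1+np.argmax(st[1:,4]); m=(l==i).astype(np.uint8)
    c,_=cv2.findContours(m,cv2.RETR_EXTERNAL,cv2.CHAIN_APPROX_NONE); f=np.zeros_like(m); cv2.drawContours(f,c,-1,1,-1)
    print(t,st[i].tolist(),fit([boxpts(-.03,.03,-.018,.018,.033,.039)],{"w":f.astype(float)},[.626,-.075,.02],ims={"w":im}))
    rect=cv2.minAreaRect(np.argwhere(f)[:,::-1].astype(np.float32)); print(rect,atz(im,*rect[0],.038).round(4))
# twin as check: box top .071
m=region((cv2.cvtColor(im["color"],cv2.COLOR_BGR2HSV)[...,2]>0).astype(float),(0,0,1,1))
print("rim yaw",[np.arctan2((b-a)[0],-(b-a)[1])  for a,b in [(atz(im,388,92,.062),atz(im,222,97,.062))]], atz(im,388,92,.062),atz(im,222,97,.062))
```

```text
70 [251, 112, 31, 49, 1014] (array([ 0.62678067, -0.07290193,  0.0178781 ]), np.float64(0.22543865621413417))
((266.0, 136.0), (48.0, 30.0), 90.0) [ 0.6239 -0.0729  0.038 ]
90 [251, 110, 31, 52, 1243] (array([ 0.62431344, -0.07300256,  0.04064724]), np.float64(0.08791837996897922))
((266.0, 135.5), (51.0, 30.0), 90.0) [ 0.6234 -0.0729  0.038 ]
110 [250, 110, 32, 52, 1443] (array([ 0.62370269, -0.0730635 ,  0.03833827]), np.float64(0.04323474548566375))
((265.69927978515625, 135.28335571289062), (51.2471923828125, 30.68170928955078), 87.61405944824219) [ 0.6231 -0.0733  0.038 ]
rim yaw [np.float64(0.03606171703034092)] [0.57607982 0.05760088 0.062     ] [ 0.58244078 -0.11871371  0.062     ]
```

Run:
```python
from h import *
print(toolmove([.545,-.283,.25])); s=ctrl.get_state(); print(s["position"])
```

```text
[ 134.67375073 -222.24181238    0.62854674]
[ 0.6784503  -0.06002204  0.25082735]
```

jog_arm(increments=[{"tx": 18, "ty": -30, "tz": 0, "wx": 0, "wy": 0, "wz": 0, "gripper": 1}, {"tx": 37, "ty": -62, "tz": 0, "wx": 0, "wy": 0, "wz": 0, "gripper": 1}, {"tx": 56, "ty": -95, "tz": 0, "wx": 0, "wy": 0, "wz": 0, "gripper": 1}, {"tx": 76, "ty": -128, "tz": 0, "wx": 0, "wy": 0, "wz": 0, "gripper": 1}, {"tx": 96, "ty": -160, "tz": 0, "wx": 0, "wy": 0, "wz": 0, "gripper": 1}])

```text
time: 17.42
position: [0.5821, -0.2227, 0.2508]
tool_rot: [-0.007, 3.141, 0.0]
ft_force: [-0.0, -0.2, 0.1]
grip_width: 1.001
grip_force: 0.0
```

jog_arm(increments=[{"tx": 20, "ty": -32, "tz": 0, "wx": 0, "wy": 0, "wz": 0, "gripper": 1}, {"tx": 39, "ty": -62, "tz": 0, "wx": 0, "wy": 0, "wz": 0, "gripper": 1}, {"tx": 39, "ty": -62, "tz": 0, "wx": 0, "wy": 0, "wz": 0, "gripper": 1}, {"tx": 39, "ty": -62, "tz": 0, "wx": 0, "wy": 0, "wz": 0, "gripper": 1}, {"tx": 39, "ty": -62, "tz": 0, "wx": 0, "wy": 0, "wz": 0, "gripper": 1}])

```text
time: 17.83
position: [0.545, -0.2827, 0.2507]
tool_rot: [-0.007, 3.14, 0.002]
ft_force: [0.3, -0.1, 0.3]
grip_width: 1.002
grip_force: 0.0
```

```bash
python3 st.py
python3 - <<'E'
from fit import *
im=vision.get_image("wrist"); np.save("w4.npy",im,allow_pickle=True)
ds=vision.spot_in("wrist","relay_mid"); print([(np.round(d["bbox"],1).tolist(),round(d["conf"],2)) for d in ds])
b=np.array(ds[0]["bbox"]).round().astype(int)+[-8,-8,8,8]; b[:2]=np.maximum(b[:2],0)
hsv=cv2.cvtColor(im["color"],cv2.COLOR_BGR2HSV)
x=(b[0]+b[2])//2; print("HSV mid row/col",hsv[(b[1]+b[3])//2,b[0]:b[2]:3].tolist())
for t in (60,90):
    m=region((hsv[...,1]<t).astype(float),b).astype(np.uint8)
    n,l,st,ce=cv2.connectedComponentsWithStats(m); i=1+np.argmax(st[1:,4]); f=(l==i).astype(float); print(t,st[i].tolist())
    for y0 in (-.4,.1): print(fit([boxpts(-.026,.026,-.014,.014,.011,.043)],{"w":f},[.488,-.287,y0],ims={"w":im}))
    w=region((hsv[...,1]<t)&(hsv[...,2]>200),b).astype(np.uint8); n,l,st,ce=cv2.connectedComponentsWithStats(w); i=1+np.argmax(st[1:,4])
    r=cv2.minAreaRect(np.argwhere(l==i)[:,::-1].astype(np.float32)); bp=cv2.boxPoints(r); W=np.array([atz(im,u,v,.043) for u,v in bp]); print("top",r,W.mean(0),np.linalg.norm(W[1]-W[0]),np.linalg.norm(W[2]-W[1]),W[:,:2].round(4).tolist())
E
```

```text
tcp [ 0.5455 -0.2818  0.2504] tip [ 0.636  -0.2813  0.2569] t 17.8833 f [ 0.8  0.3 -0.3] m [0.01 0.01 0.01] w 1.001 [-1.000e-02  3.141e+00  2.000e-03]
[([254.1, 108.2, 294.1, 158.2], 0.61), ([421.6, 218.6, 454.6, 264.8], 0.37)]
HSV mid row/col [[15, 161, 197], [15, 165, 155], [15, 164, 154], [15, 164, 154], [15, 165, 155], [10, 22, 103], [15, 20, 130], [9, 14, 188], [8, 15, 190], [8, 15, 193], [11, 15, 191], [7, 12, 190], [11, 16, 172], [12, 11, 112], [17, 156, 234], [17, 153, 233], [17, 155, 233], [17, 153, 233], [17, 154, 233]]
60 [255, 106, 39, 50, 1034]
(array([ 0.48551084, -0.2877004 , -0.41154196]), np.float64(0.08404001739886913))
(array([ 0.48637384, -0.28760366, -0.43194791]), np.float64(0.08321335419926956))
top ((279.800048828125, 118.40003204345703), (10.733125686645508, 5.366562843322754), 26.56505012512207) [ 0.47135886 -0.28090939  0.043     ] 0.005939140723451255 0.012173560745897124 [[0.4714, -0.2878], [0.4661, -0.2851], [0.4713, -0.274], [0.4766, -0.2767]]
90 [255, 106, 39, 50, 1078]
(array([ 0.48578484, -0.28783085, -0.4356126 ]), np.float64(0.04838580775632306))
(array([ 0.48605525, -0.28772045, -0.42721504]), np.float64(0.046372215615502754))
top ((279.800048828125, 118.40003204345703), (10.733125686645508, 5.366562843322754), 26.56505012512207) [ 0.47135886 -0.28090939  0.043     ] 0.005939140723451255 0.012173560745897124 [[0.4714, -0.2878], [0.4661, -0.2851], [0.4713, -0.274], [0.4766, -0.2767]]
```

jog_arm(increments=[{"tx": 25, "ty": -5, "tz": 10, "wx": 0, "wy": 0, "wz": 0.11, "gripper": 0.65}, {"tx": 50, "ty": -5, "tz": 25, "wx": 0, "wy": 0, "wz": 0.23, "gripper": 0.65}, {"tx": 58.7, "ty": -5.2, "tz": 60, "wx": 0, "wy": 0, "wz": 0.34, "gripper": 0.65}, {"tx": 58.7, "ty": -5.2, "tz": 100, "wx": 0, "wy": 0, "wz": 0.436, "gripper": 0.65}, {"tx": 58.7, "ty": -5.2, "tz": 135, "wx": 0, "wy": 0, "wz": 0.436, "gripper": 0.65}])

```text
time: 18.4
position: [0.4861, -0.2876, 0.1142]
tool_rot: [0.676, 3.066, 0.002]
ft_force: [1.5, 0.3, 0.2]
grip_width: 0.716
grip_force: 0.0
```

jog_arm(increments=[{"tx": 0, "ty": 0, "tz": 15, "wx": 0, "wy": 0, "wz": 0, "gripper": 0.65}, {"tx": 0, "ty": 0, "tz": 30, "wx": 0, "wy": 0, "wz": 0, "gripper": 0.65}, {"tx": 0, "ty": 0, "tz": 40, "wx": 0, "wy": 0, "wz": 0, "gripper": 0.65}, {"tx": 0, "ty": 0, "tz": 40, "wx": 0, "wy": 0, "wz": 0, "gripper": 0.65}, {"tx": 0, "ty": 0, "tz": 40, "wx": 0, "wy": 0, "wz": 0, "gripper": 0.65}])

```text
time: 18.82
position: [0.4863, -0.2885, 0.0754]
tool_rot: [-0.671, -3.069, 0.0]
ft_force: [0.2, -0.1, -0.3]
grip_width: 0.652
grip_force: 0.0
```

```bash
python3 st.py
python3 - <<'E'
from h import *
s=ctrl.get_state(); M=R.from_rotvec(s["tool_rot"]).as_matrix(); print("yaw",np.arctan2(-M[1,0],-M[0,0]),toolmove([.4865,-.2877,.016]))
E
```

```text
tcp [ 0.4867 -0.289   0.0762] tip [ 0.569  -0.3268  0.0827] t 18.8667 f [-0.1 -0.4 -0.1] m [-0.09  0.03 -0.  ] w 0.652 [ 0.671  3.068 -0.   ]
yaw -0.4308278521024294 [ 0.8118326   1.05067695 60.22140172]
```

Going down, closing at moderate force (20 N).

jog_arm(increments=[{"tx": 0.5, "ty": 1, "tz": 25, "wx": 0, "wy": 0, "wz": 0, "gripper": 0.65}, {"tx": 0.5, "ty": 1, "tz": 48, "wx": 0, "wy": 0, "wz": 0, "gripper": 0.65}, {"tx": 0.5, "ty": 1, "tz": 60, "wx": 0, "wy": 0, "wz": 0, "gripper": 0.65}, {"tx": 0.5, "ty": 1, "tz": 60, "wx": 0, "wy": 0, "wz": 0, "gripper": 0.6}, {"tx": 0.5, "ty": 1, "tz": 60, "wx": 0, "wy": 0, "wz": 0, "gripper": 0.5}], grip_force=20)

```text
time: 19.28
position: [0.4861, -0.2882, 0.016]
tool_rot: [0.673, 3.068, -0.0]
ft_force: [1.0, 0.0, -0.1]
grip_width: 0.583
grip_force: 0.0
```

jog_arm(increments=[{"tx": 0, "ty": 0, "tz": 0, "wx": 0, "wy": 0, "wz": 0, "gripper": 0.42}, {"tx": 0, "ty": 0, "tz": 0, "wx": 0, "wy": 0, "wz": 0, "gripper": 0.36}, {"tx": 0, "ty": 0, "tz": 0, "wx": 0, "wy": 0, "wz": 0, "gripper": 0.3}, {"tx": 0, "ty": 0, "tz": 0, "wx": 0, "wy": 0, "wz": 0, "gripper": 0.15}, {"tx": 0, "ty": 0, "tz": 0, "wx": 0, "wy": 0, "wz": 0, "gripper": 0}])

```text
time: 19.7
position: [0.4865, -0.2882, 0.0163]
tool_rot: [0.673, 3.067, 0.0]
ft_force: [-0.1, 0.3, 2.2]
grip_width: 0.324
grip_force: 20.0
```

jog_arm(increments=[{"tx": 0, "ty": 0, "tz": 0, "wx": 0, "wy": 0, "wz": 0, "gripper": 0}, {"tx": 0, "ty": 0, "tz": 0, "wx": 0, "wy": 0, "wz": 0, "gripper": 0}, {"tx": 0, "ty": 0, "tz": 0, "wx": 0, "wy": 0, "wz": 0, "gripper": 0}, {"tx": 0, "ty": 0, "tz": 0, "wx": 0, "wy": 0, "wz": 0, "gripper": 0}, {"tx": 0, "ty": 0, "tz": 0, "wx": 0, "wy": 0, "wz": 0, "gripper": 0}])

```text
time: 20.12
position: [0.4865, -0.2882, 0.0163]
tool_rot: [0.673, 3.067, 0.0]
ft_force: [-0.8, 0.2, 6.1]
grip_width: 0.324
grip_force: 20.0
```

```bash
python3 st.py
```

```text
tcp [ 0.4865 -0.2882  0.0163] tip [ 0.5687 -0.3261  0.0228] t 20.1667 f [-0.5  0.1  5.1] m [0.11 0.08 0.01] w 0.322 [0.673 3.067 0.   ]
```

jog_arm(increments=[{"tx": 0, "ty": 0, "tz": -8, "wx": 0, "wy": 0, "wz": 0, "gripper": 0}, {"tx": 0, "ty": 0, "tz": -30, "wx": 0, "wy": 0, "wz": 0, "gripper": 0}, {"tx": 0, "ty": 0, "tz": -65, "wx": 0, "wy": 0, "wz": 0, "gripper": 0}, {"tx": 0, "ty": 0, "tz": -103, "wx": 0, "wy": 0, "wz": 0, "gripper": 0}, {"tx": 0, "ty": 0, "tz": -140, "wx": 0, "wy": 0, "wz": 0, "gripper": 0}], grip_force=30)

```text
time: 20.58
position: [0.4848, -0.2878, 0.1567]
tool_rot: [-0.674, -3.067, 0.0]
ft_force: [1.5, -0.2, -1.2]
grip_width: 0.319
grip_force: 30.0
```

jog_arm(increments=[{"tx": -3, "ty": 20, "tz": 0, "wx": 0, "wy": 0, "wz": -0.09, "gripper": 0}, {"tx": -8, "ty": 50, "tz": 0, "wx": 0, "wy": 0, "wz": -0.18, "gripper": 0}, {"tx": -13, "ty": 85, "tz": 0, "wx": 0, "wy": 0, "wz": -0.28, "gripper": 0}, {"tx": -17, "ty": 120, "tz": 0, "wx": 0, "wy": 0, "wz": -0.38, "gripper": 0}, {"tx": -21, "ty": 150, "tz": 0, "wx": 0, "wy": 0, "wz": -0.466, "gripper": 0}])

```text
time: 21.0
position: [0.5683, -0.1579, 0.1556]
tool_rot: [-0.063, 3.141, 0.002]
ft_force: [0.2, 0.1, 0.0]
grip_width: 0.319
grip_force: 30.0
```

jog_arm(increments=[{"tx": 0, "ty": 0, "tz": 0, "wx": 0, "wy": 0, "wz": 0, "gripper": 0}, {"tx": 0, "ty": 0, "tz": 0, "wx": 0, "wy": 0, "wz": 0, "gripper": 0}, {"tx": 0, "ty": 0, "tz": 0, "wx": 0, "wy": 0, "wz": 0, "gripper": 0}, {"tx": 0, "ty": 0, "tz": 0, "wx": 0, "wy": 0, "wz": 0, "gripper": 0}, {"tx": 0, "ty": 0, "tz": 0, "wx": 0, "wy": 0, "wz": 0, "gripper": 0}])

```text
time: 21.42
position: [0.5668, -0.1621, 0.1555]
tool_rot: [0.049, -3.141, 0.001]
ft_force: [0.4, 0.2, -0.3]
grip_width: 0.321
grip_force: 30.0
```

```bash
cat > rel.py <<'E'
from fit import *
im2={}
for c in ("side","scene"):
    im2[c]=vision.get_image(c); s=ctrl.get_state()
M=R.from_rotvec(s["tool_rot"]).as_matrix(); yaw=np.arctan2(-M[1,0],-M[0,0]); p=np.array(s["position"])
print("tcp",p.round(4),"yaw",yaw.round(4),"tilt",M[:,2].round(4),"w",s["grip_width"],s["grip_force"],"t",s["time"],"to socket",toolmove([.6245,-.073,p[2]]).round(1))
for c in im2:
    ds=vision.spot_in(c,"relay_mid"); z=p[2]-.016
    print(c,[(np.round(d["bbox"]).astype(int).tolist(),round(d["conf"],2)) for d in ds])
    q=boxpts(-.026,.026,-.014,.014,.0,.043); w=np.c_[q[:,0]*np.cos(yaw)-q[:,1]*np.sin(yaw)+p[0],q[:,0]*np.sin(yaw)+q[:,1]*np.cos(yaw)+p[1],q[:,2]+z]
    u=proj(im2[c],w); print(" expected bbox",u.min(0).round(1),u.max(0).round(1))
E
python3 rel.py
```

```text
tcp [ 0.5671 -0.1616  0.1555] yaw 0.032 tilt [-0.e+00 -1.e-04 -1.e+00] w 0.3221822780453978 29.999805190600455 t 21.5167 to socket [-60.2  86.8  -0. ]
side [([335, 243, 351, 266], 0.68)]
 expected bbox [337.3 237. ] [366.9 266.5]
scene [([179, 210, 198, 236], 0.73)]
 expected bbox [175.4 208.4] [196.1 238.9]
```

```bash
cat > wr.py <<'E'
from fit import *
im=vision.get_image("wrist"); s=ctrl.get_state(); np.save("w5.npy",im,allow_pickle=True)
M=R.from_rotvec(s["tool_rot"]).as_matrix(); p=np.array(s["position"])
T=lambda x,y,z: proj(im,M@np.array([x,y,z])+p)[0].round(1)  # tool frame, relay: z -.027..+.016
print("model -x face: top L/R",T(.026,-.014,-.027),T(.026,.014,-.027),"body bottom",T(.026,-.014,.005),T(.026,.014,.005),"1mm tool x",T(.027,.014,.005)-T(.026,.014,.005),"far top",T(-.026,.014,-.027))
hsv=cv2.cvtColor(im["color"],cv2.COLOR_BGR2HSV)
for u in (265,280,295): print("col",u,[(v,*hsv[v,u,1:].tolist()) for v in range(196,282,3)])
for v in (225,240,255,270): print("row",v,[(u,*hsv[v,u,1:].tolist()) for u in range(225,340,4)])
E
python3 wr.py
```

```text
model -x face: top L/R [249.3 228.8] [309.9 228.7] body bottom [254.5 209.1] [304.3 209.1] 1mm tool x [ 0.1 -1.7] far top [307.1 324.9]
col 265 [(196, 145, 255), (199, 144, 255), (202, 149, 249), (205, 147, 254), (208, 118, 65), (211, 17, 76), (214, 17, 77), (217, 10, 78), (220, 16, 78), (223, 13, 78), (226, 16, 78), (229, 17, 105), (232, 17, 117), (235, 17, 118), (238, 17, 117), (241, 16, 175), (244, 17, 185), (247, 17, 184), (250, 15, 184), (253, 17, 184), (256, 15, 183), (259, 15, 183), (262, 15, 182), (265, 17, 183), (268, 13, 181), (271, 15, 182), (274, 17, 183), (277, 7, 76), (280, 13, 76)]
col 280 [(196, 148, 246), (199, 150, 245), (202, 147, 252), (205, 146, 254), (208, 117, 63), (211, 20, 77), (214, 20, 77), (217, 19, 79), (220, 13, 77), (223, 16, 79), (226, 16, 78), (229, 17, 104), (232, 17, 117), (235, 17, 117), (238, 17, 117), (241, 16, 180), (244, 15, 190), (247, 16, 190), (250, 16, 189), (253, 15, 188), (256, 18, 189), (259, 16, 188), (262, 16, 188), (265, 16, 187), (268, 16, 187), (271, 15, 186), (274, 15, 187), (277, 10, 77), (280, 10, 76)]
col 295 [(196, 149, 247), (
[... 1603 characters left out ...]
 189), (281, 16, 187), (285, 16, 187), (289, 15, 185), (293, 14, 186), (297, 15, 171), (301, 20, 117), (305, 19, 110), (309, 15, 33), (313, 15, 34), (317, 20, 25), (321, 29, 26), (325, 21, 86), (329, 17, 216), (333, 16, 217), (337, 16, 219)]
row 270 [(225, 21, 24), (229, 32, 24), (233, 43, 24), (237, 18, 29), (241, 21, 36), (245, 15, 33), (249, 15, 35), (253, 16, 113), (257, 18, 116), (261, 17, 184), (265, 14, 181), (269, 14, 184), (273, 15, 184), (277, 15, 186), (281, 16, 186), (285, 14, 184), (289, 15, 184), (293, 15, 184), (297, 18, 155), (301, 18, 115), (305, 17, 108), (309, 15, 34), (313, 15, 34), (317, 15, 35), (321, 28, 27), (325, 20, 25), (329, 32, 24), (333, 33, 23), (337, 41, 148)]
```

jog_arm(increments=[{"tx": -12, "ty": 17, "tz": 0, "wx": 0, "wy": 0, "wz": -0.004, "gripper": 0}, {"tx": -30, "ty": 42, "tz": 0, "wx": 0, "wy": 0, "wz": -0.004, "gripper": 0}, {"tx": -48, "ty": 68, "tz": 0, "wx": 0, "wy": 0, "wz": -0.004, "gripper": 0}, {"tx": -60, "ty": 86.5, "tz": 0, "wx": 0, "wy": 0, "wz": -0.004, "gripper": 0}, {"tx": -60, "ty": 86.5, "tz": 0, "wx": 0, "wy": 0, "wz": -0.004, "gripper": 0}])

```text
time: 22.08
position: [0.6271, -0.0647, 0.1549]
tool_rot: [-0.073, 3.14, 0.005]
ft_force: [-0.1, 2.2, -0.7]
grip_width: 0.318
grip_force: 30.0
```

jog_arm(increments=[{"tx": 0, "ty": 0, "tz": 0, "wx": 0, "wy": 0, "wz": 0, "gripper": 0}, {"tx": 0, "ty": 0, "tz": 15, "wx": 0, "wy": 0, "wz": 0, "gripper": 0}, {"tx": 0, "ty": 0, "tz": 30, "wx": 0, "wy": 0, "wz": 0, "gripper": 0}, {"tx": 0, "ty": 0, "tz": 45, "wx": 0, "wy": 0, "wz": 0, "gripper": 0}, {"tx": 0, "ty": 0, "tz": 50, "wx": 0, "wy": 0, "wz": 0, "gripper": 0}])

```text
time: 22.5
position: [0.6225, -0.0737, 0.1033]
tool_rot: [0.056, -3.137, 0.001]
ft_force: [-0.4, -0.2, -0.7]
grip_width: 0.318
grip_force: 30.0
```

```bash
python3 rel.py
python3 - <<'E'
from fit import *
# twin + socket relative geometry in the wrist image w3: fit twin top/body for a cross-check of the box pose
im=np.load("w3.npy",allow_pickle=True).item(); hsv=cv2.cvtColor(im["color"],cv2.COLOR_BGR2HSV)
for v in (120,135,150): print("row",v,[(u,int(hsv[v,u,2])) for u in range(318,364,2)])
for c in (330,345): print("col",c,[(v,int(hsv[v,c,2])) for v in range(100,170,2)])
for n in ("side","scene"):
    im=np.load(n+"3.npy",allow_pickle=True).item(); print(n,"model socket top px",proj(im,np.array([[.6245+a*np.cos(.035)-b*np.sin(.035),-.073+a*np.sin(.035)+b*np.cos(.035),.039] for a in(-.03,.03) for b in(-.018,.018)])).round(1).tolist())
E
```

```text
tcp [ 0.6233 -0.0733  0.1045] yaw 0.0363 tilt [-2.5e-03 -5.0e-04 -1.0e+00] w 0.32121598656239275 29.999834604095668 t 22.6 to socket [-1.2  0.2 -0. ]
side [([338, 220, 349, 237], 0.6)]
 expected bbox [337.2 215.7] [363.7 242.3]
scene [([227, 235, 244, 259], 0.68)]
 expected bbox [221.3 229.4] [241.8 259.7]
row 120 [(318, 214), (320, 152), (322, 130), (324, 131), (326, 49), (328, 49), (330, 71), (332, 71), (334, 142), (336, 212), (338, 187), (340, 255), (342, 255), (344, 255), (346, 255), (348, 255), (350, 255), (352, 255), (354, 255), (356, 217), (358, 206), (360, 209), (362, 210)]
row 135 [(318, 215), (320, 216), (322, 140), (324, 130), (326, 50), (328, 41), (330, 73), (332, 70), (334, 160), (336, 213), (338, 252), (340, 255), (342, 255), (344, 255), (346, 255), (348, 255), (350, 255), (352, 255), (354, 255), (356, 213), (358, 190), (360, 211), (362, 212)]
row 150 [(318, 215), (320, 216), (322, 217), (324, 128), (326, 48), (328, 42), (330, 73), (332, 72), (334, 175), (336, 217), (338, 255), (340, 255), (342, 255), (344, 255), (346, 255), (348, 255), (350, 255), (352, 255), (354, 255
[... 362 characters left out ...]
154, 73), (156, 76), (158, 106), (160, 168), (162, 218), (164, 217), (166, 217), (168, 217)]
col 345 [(100, 208), (102, 208), (104, 201), (106, 122), (108, 56), (110, 88), (112, 201), (114, 207), (116, 244), (118, 255), (120, 255), (122, 255), (124, 255), (126, 255), (128, 255), (130, 255), (132, 255), (134, 255), (136, 255), (138, 255), (140, 255), (142, 255), (144, 255), (146, 255), (148, 255), (150, 255), (152, 255), (154, 255), (156, 215), (158, 214), (160, 194), (162, 217), (164, 217), (166, 220), (168, 219)]
side model socket top px [[340.9, 255.5], [333.4, 245.2], [360.8, 246.8], [353.1, 236.8]]
scene model socket top px [[222.5, 261.3], [235.9, 256.9], [231.4, 276.8], [245.3, 272.0]]
```

```bash
python3 - <<'E'
from fit import *
im=np.load("w3.npy",allow_pickle=True).item()
t=atz(im,346.2,135.5,.071); y=.035; print("twin",t,"-> socket",t-.088*np.array([-np.sin(y),np.cos(y),0]))
# dark socket edges along rows in stills with the box open, scene3/side3
g={c:np.load(c+"3.npy",allow_pickle=True).item() for c in ("scene","side")}
for c,b in (("scene",(216,250,252,284)),("side",(326,230,368,264))):
    m=region((g[c]["color"].max(2)<(70 if c=="scene" else 110)).astype(float),b).astype(np.uint8)
    n,l,st,ce=cv2.connectedComponentsWithStats(m)
    for i in np.argsort(-st[1:,4])[:2]+1: print(c,st[i].tolist(),fit([boxpts(-.03,.03,-.018,.018,.033,.039)],{c:(l==i).astype(float)},[.6245,-.073,.035],ims=g))
E
python3 st.py
```

```text
twin [0.62095746 0.01436439 0.071     ] -> socket [ 0.62403683 -0.07358172  0.071     ]
scene [216, 250, 36, 34, 881] (array([ 0.63363422, -0.07445615, -0.01275249]), np.float64(0.684549907477958))
scene [246, 255, 3, 4, 5] (array([ 0.6245, -0.073 ,  0.035 ]), np.float64(1.0))
side [326, 230, 42, 34, 1016] (array([ 0.59928669, -0.07629835,  0.07733425]), np.float64(0.6908742036994397))
side [353, 230, 11, 4, 31] (array([ 0.6245, -0.073 ,  0.035 ]), np.float64(1.0))
tcp [ 0.6252 -0.0727  0.1066] tip [ 0.7156 -0.0693  0.1132] t 22.75 f [ 1.  -0.3  0.3] m [0.   0.02 0.02] w 0.316 [-0.059  3.139 -0.   ]
```

jog_arm(increments=[{"tx": 0.7, "ty": -0.3, "tz": 10, "wx": 0, "wy": 0, "wz": 0, "gripper": 0}, {"tx": 0.7, "ty": -0.3, "tz": 20, "wx": 0, "wy": 0, "wz": 0, "gripper": 0}, {"tx": 0.7, "ty": -0.3, "tz": 28, "wx": 0, "wy": 0, "wz": 0, "gripper": 0}, {"tx": 0.7, "ty": -0.3, "tz": 33, "wx": 0, "wy": 0, "wz": 0, "gripper": 0}, {"tx": 0.7, "ty": -0.3, "tz": 35, "wx": 0, "wy": 0, "wz": 0, "gripper": 0}])

```text
time: 23.17
position: [0.623, -0.072, 0.0687]
tool_rot: [0.06, -3.139, -0.0]
ft_force: [-0.2, 0.7, -0.5]
grip_width: 0.318
grip_force: 30.0
```

jog_arm(increments=[{"tx": 0, "ty": 0, "tz": 2, "wx": 0, "wy": 0, "wz": 0, "gripper": 0}, {"tx": 0, "ty": 0, "tz": 5, "wx": 0, "wy": 0, "wz": 0, "gripper": 0}, {"tx": 0, "ty": 0, "tz": 7, "wx": 0, "wy": 0, "wz": 0, "gripper": 0}, {"tx": 0, "ty": 0, "tz": 7.5, "wx": 0, "wy": 0, "wz": 0, "gripper": 0}, {"tx": 0, "ty": 0, "tz": 7.5, "wx": 0, "wy": 0, "wz": 0, "gripper": 0}])

```text
time: 23.58
position: [0.624, -0.0722, 0.063]
tool_rot: [-0.06, 3.141, 0.0]
ft_force: [-0.1, 0.1, -1.2]
grip_width: 0.323
grip_force: 30.0
```

jog_arm(increments=[{"tx": 0, "ty": 0, "tz": 0, "wx": 0, "wy": 0, "wz": 0, "gripper": 0}, {"tx": 0, "ty": 0, "tz": 0, "wx": 0, "wy": 0, "wz": 0, "gripper": 0}, {"tx": 0, "ty": 0, "tz": 0, "wx": 0, "wy": 0, "wz": 0, "gripper": 0}, {"tx": 0, "ty": 0, "tz": 0, "wx": 0, "wy": 0, "wz": 0, "gripper": 0}, {"tx": 0, "ty": 0, "tz": 0, "wx": 0, "wy": 0, "wz": 0, "gripper": 0}])

```text
time: 24.0
position: [0.624, -0.0723, 0.0631]
tool_rot: [-0.06, 3.141, 0.0]
ft_force: [0.1, 0.4, -1.5]
grip_width: 0.319
grip_force: 30.0
```

```bash
python3 rel.py; python3 wr.py | cut -c1-700; python3 st.py
python3 - <<'E'
from h import *
for c in ("scene","side"):
    vision.get_image(c)
    for n in ("cover","twin","socket","socket_rail","bolt_tray","cleaner_can","wrench","prytool_grip"): print(c,n,[(np.round(d["bbox"]).astype(int).tolist(),round(d["conf"],2)) for d in vision.spot_in(c,n)][:3])
E
```

```text
tcp [ 0.624  -0.0722  0.063 ] yaw 0.0383 tilt [ 1.e-04  1.e-04 -1.e+00] w 0.3204522328109964 29.999806580599397 t 24.1 to socket [-0.5 -0.8  0. ]
side [([337, 229, 347, 248], 0.51)]
 expected bbox [335.5 226. ] [361.2 251.8]
scene [([229, 247, 244, 270], 0.81)]
 expected bbox [223.2 242.7] [243.2 272.6]
model -x face: top L/R [248.9 228.5] [309.5 228.5] body bottom [254.1 208.9] [304.  208.9] 1mm tool x [ 0.  -1.7] far top [306.6 324.8]
col 265 [(196, 23, 45), (199, 16, 48), (202, 22, 47), (205, 13, 96), (208, 23, 34), (211, 17, 75), (214, 13, 76), (217, 10, 77), (220, 13, 78), (223, 16, 78), (226, 13, 78), (229, 19, 107), (232, 19, 118), (235, 19, 118), (238, 18, 116), (241, 16, 175), (244, 17, 185), (247, 15, 184), (250, 15, 184), (253, 17, 184), (256, 15, 183), (259, 17, 183), (262, 15, 183), (265, 18, 183), (268, 14, 181), (271, 17, 182), (274, 17, 183), (277, 10, 76), (280, 10, 76)]
col 280 [(196, 24, 43), (199, 16, 47), (202, 16, 47), (205, 27, 48), (208, 16, 32), (211, 17, 76), (214, 17, 77), (217, 16, 79), (220, 16, 78), (223, 16, 78), (226, 16, 79), (229, 19, 105), (232, 19,
[... 3013 characters left out ...]
, 197, 264], 0.78)]
scene cleaner_can [([114, 276, 157, 348], 0.95)]
scene wrench [([346, 245, 400, 263], 0.66), ([226, 266, 243, 275], 0.24)]
scene prytool_grip [([255, 171, 307, 182], 0.85), ([412, 214, 452, 238], 0.72), ([318, 200, 343, 236], 0.58)]
side cover [([375, 161, 432, 241], 0.79)]
side twin [([320, 213, 342, 233], 0.82)]
side socket [([335, 245, 358, 257], 0.54)]
side socket_rail [([234, 194, 279, 222], 0.76), ([423, 268, 468, 325], 0.48)]
side bolt_tray [([285, 286, 336, 323], 0.79)]
side cleaner_can [([427, 268, 464, 328], 0.73)]
side wrench [([298, 146, 318, 175], 0.6)]
side prytool_grip [([236, 174, 290, 193], 0.88), ([160, 193, 192, 244], 0.85), ([223, 137, 244, 176], 0.6)]
```

jog_arm(increments=[{"tx": -0.4, "ty": -0.9, "tz": 0, "wx": 0, "wy": 0, "wz": 0, "gripper": 0}, {"tx": -0.4, "ty": -0.9, "tz": 0, "wx": 0, "wy": 0, "wz": 0, "gripper": 0}, {"tx": -0.4, "ty": -0.9, "tz": 0, "wx": 0, "wy": 0, "wz": 0, "gripper": 0}, {"tx": -0.4, "ty": -0.9, "tz": 0, "wx": 0, "wy": 0, "wz": 0, "gripper": 0}, {"tx": -0.4, "ty": -0.9, "tz": 0, "wx": 0, "wy": 0, "wz": 0, "gripper": 0}])

```text
time: 25.62
position: [0.6244, -0.0732, 0.063]
tool_rot: [-0.06, 3.141, 0.0]
ft_force: [0.5, 0.0, -0.4]
grip_width: 0.316
grip_force: 30.0
```

```bash
python3 st.py; python3 -c "
from bench import ctrl
print(ctrl.close_job())"
```

```text
tcp [ 0.6244 -0.0731  0.063 ] tip [ 0.7148 -0.0697  0.0694] t 25.6667 f [-0.1  0.7 -0.5] m [-0.    0.07 -0.07] w 0.321 [-0.06   3.141  0.   ]
the job is handed in; nothing more can be done
None
```

I pried the cover right back with the pry tool and laid the tool down where it first lay; the relay is now held square over the empty socket, blade tips about 8 mm above it by my measurements, and the job is handed in at about 26 s (no verdict was returned).

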